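Trap the soap loaf with the quarter-turn stop on the cutting guide

TASK

The soap loaf lies in the wooden cutting guide against the rubber buffer of a stop that is already locked: clamp it there with the loose stop from the rest block. Drop that stop's T-foot into the slot with the wing along it, push its post against the loaf's open end until the loaf is snug and the sprung buffer gives a few millimetres, and lock it: press down against its spring, twist a quarter turn clockwise, let it spring up, then let go. Be gentle: the soap is fresh and dents, do not force the slot, and leave the things round about alone.

Things in the scene. Friction and masses are not known exactly. Their poses are not given: they have to be found in the camera images.
- board: The cutting guide, fixed: hardwood board 110 x 340 x 30 mm, origin at the centre of its underside, z up, y along its slot, x across. Two kerfed fences 28 mm high, 64 mm apart, stand along y = -20 to +130 mm; the loaf lies between them over the slot, its +y end against the buffer of a stop already locked in the slot, wing across. The slot on the -y side of the loaf is free.
- slot (a point): Point on the slot's centre line, level with the board's top, at y = -125 mm of the board, in the free part; axes as the board's. Aluminium T-track flush with the top, y = -156 to +156 mm, ends closed: slot 16 mm wide between lips 5 mm thick (upper edges chamfered 1.2 mm); below them a channel 25.6 mm wide that reaches 20 mm under the top.
- loaf: Loose bar of layered soap, 60 mm wide, 28 mm high, about 0.25 kg, lying on the board, y along its length and the slot. Origin on its underside, 75 mm from its +y end (at the buffer). Hand-cut: its open -y end lies 56 to 94 mm from the origin, a different length each time, so it must be felt or seen. More than 20 N from the stop dents it.
- buffer_face (a point): Centre of the face (17 mm across, 20 mm above the guide's top) of the locked stop's rubber buffer as it starts, looking to the board's -y; axes as the board's. The buffer is sprung: it starts to give at 2.5 N and takes 1 N per mm, up to 8 mm; the loaf's friction adds 1 to 6 N. Snug means that, let go, the loaf stays pressed between buffer and stop: 2 to 4 mm of give is right.
- rest: The rest block, fixed: wood, 70 x 110 x 30 mm, origin at the centre of its underside, two oblong pockets 30 x 19 mm (long side along its x), 20 mm deep, at y = -26 and +26 mm. The loose stop stands in the pocket at y = -26 mm, its collar on the block's top; the other is empty.
- stop_grip (a point): Centre of the black wing of the loose stop, on its axis: wing 42 mm long (x), 12 mm thick (y), 30 mm high. Below it the aluminium post, 32 mm across, from 23 to 48 mm under this point. x is the long way of wing and foot, z is up. Whole stop 84 mm high, 0.19 kg. Collar resting on the guide's top, this point is 61 mm above that top; locked, 58 mm.
- stop_foot (a point): Centre of the stop's steel T-foot, on its axis, 66 mm below stop_grip; same axes. Foot 25 (x) x 14 (y) x 6 mm, underside chamfered 1.8 mm. Two of its corners are rounded, so that under the lips it turns clockwise only (seen from above), until the square corners meet the channel walls a little past 90 degrees.
- stop_collar (a point): Centre of the underside of the stop's sprung collar, 30 mm across, 6 mm thick, 61 mm below stop_grip at rest; same axes. When it rests on the guide the foot's upper 3 mm are still between the lips. Pressing the stop on down takes 5 N to start and 1.5 N per mm; from 3 mm (9.5 N) the foot is under the lips and turns; solid at 6 mm (14 N). Eased up, it clamps the foot to the lips.
- masking_tape: Bystander: roll of paper tape, 82 mm across, 24 mm high.
- dial_timer: Bystander: round dial timer, 61 mm across, 42 mm high, left of the guide.
- grey_rose: Bystander: rose-shaped soap, 69 mm across, 34 mm high, right of the guide.
- cloud_soap: Bystander: cloud-shaped soap, 68 mm across, 35 mm high, right of the guide.
There are look-alikes about, which are no part of the job. What is shaped like the part that bears stop_grip but green or pink is not meant.

How it is judged:
By the outcome, as a careful person would: the job done as asked, in the order asked, and still so for the second after the job is handed in, with the robot touching nothing.
It also fails if it takes over 64 s, if anything falls off the work surface, if the arm or the gripper's body presses on something with over 40 N, if the wrist force passes 120 N, or if a joint passes its speed limit or range.

ROBOT

A 6-joint arm with a two-finger parallel gripper is mounted at the origin on a cart in front of the work surface, level with it; the furniture and walls round the work are solid. World frame = base frame: x ahead of the robot, y to its left, z up, the work surface at z = 0. Lengths are in m, angles in rad, forces in N, time in s.
With the tool pointing down it reaches from about 0.4 to 0.825 m from the base axis. Payload 7 kg.
Tool frame: the origin (TCP) lies midway between the tips of the shut fingers; the grasp point (between the pads) lies 19 mm behind it; z points along the fingers, y is the line along which they close (so a half turn about z gives the same grasp; the last joint's range is limited). The gripper opens to 88 mm and grips with 3 to 60 N. Pads are 19 mm wide; open, the fingers measure 130 mm over their backs; the gripper's body (78 mm by 193 mm) begins 47 mm behind the grasp point.
Start: joints at [-0.966, 0.359, 0.012, 0, -1.224, -0.288], TCP at [0.21, -0.641, 0.227] pointing down, gripper open.
Joint ranges: [-3.07, 3.07], [-1.43, 2.12], [-1.02, 1.25], [-3.03, 1.67], [-3.05, -0], [-3.03, 3.03]. Speed limits (rad/s): [2.39, 2.39, 3.01, 3.14, 3.14, 3.14].

INTERFACE

Orientations are given as [roll, pitch, yaw] about the fixed x, y, z axes, in that order (R = Rz(yaw) Ry(pitch) Rx(roll)).
In Python, from station import get_state, grab_frame, calibration, job_done, boxes_of, regions_of, spot_point gives the robot as it stands. The module is installed in compiled form; this text tells all that it offers.
- The arm moves only by the tool arm_command, never from a script. Its argument "commands" is a list of rows, each an object of numbers: "tx", "ty", "tz": the shift along the tool's x, y, z each as a share of 25 cm, from -1 to 1; "twist": the turn about the tool's z as a share of 180 degrees, from -1 to 1. A call has exactly 8 rows; each row is the pose to reach, as a shift and turn from the pose commanded when the call began, along the tool's axes at that moment, turning the shorter way round; what a row does not reach only later rows make up. A row lasts 1/12 s, in which the tool goes at most 41.7 mm and 7.16 degrees, less where a joint would pass 70% of its speed; a pose out of reach is approached as far as the arm can. A call with a number of a shift or a turn outside -1 to 1 is refused whole. A call with a gripper value outside its range is refused whole. "claw" is the opening, from 0 (shut) to 1 (fully open), set as the call begins (left out, the last holds). The fingers move at their own pace and stop on an object; "grip_force" is the grip in N (left out, the last holds). Time passes only in rows, so rows that repeat a pose let the fingers close, or fill a call up. It gives the time, the measured TCP pose, the force, the opening and the grip force at its end, in the units of the state.
- get_state(): the state, without advancing time (a new reading comes with each control period).
- grab_frame(name): name is "scene" or "top"; returns the picture (480x640x3 uint8, red, green, blue); there is no depth.
- calibration(name): a dict with "camera_matrix" (3x3 intrinsics, pixels), "extrinsics" (4x4, takes a point from camera to world coordinates). Camera axes: x right, y down, z forward; pixel columns grow to the right and rows downward; lengths in m; the calibration is good to about 2 mm. A picture is of the moment at which its call begins. calibration takes no time and is no camera call.
- job_done(): hands the job in; it is judged then, once.
Trained networks look in the newest picture that a camera, given by its name, has taken for a name from the list of things; names that differ only in an ending like _2 or _b are one class to them, and where a whole thing is asked for, a point or a joint stands for the part that bears it (a point fixed in the world has none). Each returns a list of dicts, best first, with "score" (0 to 1); they miss things now and then, are a little off and sometimes report something else, mostly with a low value. They report only what shows in the picture. A call takes as long as a camera call. They do not tell look-alikes from the thing itself.
- boxes_of(query, camera): "rect" ([left, top, right, bottom] in pixels, round what is visible of it).
- regions_of(query, camera): "region" (480x640 bool, what is visible of it) and "rect" ([left, top, right, bottom] in pixels, round what is visible of it).
- spot_point(query, camera): "uv" ([column, row] in pixels: a listed point, or the origin of a listed thing).
The state is a dict: "t": time; "q": joint angles; "qd": joint speeds; "joint_efforts": joint torques, N m; "eef_pos": TCP position; "ee_rot": TCP orientation; "force": force on the tool from outside, world axes, zero at the start; "moment": the same for the moment, N m; "width": finger opening in m; "gripper_force": force on a finger pad.
Only numpy, scipy, OpenCV 4.12 (cv2) and the standard library are available. Lean on these libraries where they do the work, as an engineer would, in place of code of your own. Each camera call takes 0.05 s, during which the arm holds its last target. There are 200 camera calls.

## Working session

There is one attempt and no reset: what is moved stays moved. The work goes in short steps, Python scripts to look and compute and a tool call to move; the robot and the scene stay as the last step left them, time stands still between calls to the robot, and variables do not carry over. Pictures are saved under pics/ and viewed, at most 10 in all, crops included, and the job is handed in when it is done.

Besides the shell and the picture viewer there is one more tool, called after "Request:" as name(argument=value, ...), one argument or row to a line, values as JSON. arm_command: Moves the arm, as the interface text tells. Shift numbers are shares of 25 cm and turn numbers shares of 180 degrees, none past 1 either way. Its arguments: {"type":"object","properties":{"commands":{"type":"array"},"claw":{"type":"number"},"grip_force":{"type":"number"}},"required":["commands"]}

```bash
mkdir -p pics; cat > h.py <<'E'
import numpy as np, cv2
from station import *
def ray(cam,uv):
    c=calibration(cam);K=np.array(c["camera_matrix"]);T=np.array(c["extrinsics"])
    d=T[:3,:3]@np.linalg.solve(K,[uv[0],uv[1],1.]);return T[:3,3],d
def atz(cam,uv,z):
    o,d=ray(cam,uv);return o+d*(z-o[2])/d[2]
def proj(cam,p):
    c=calibration(cam);K=np.array(c["camera_matrix"]);T=np.linalg.inv(np.array(c["extrinsics"]))
    q=K@(T[:3,:3]@np.array(p)+T[:3,3]);return q[:2]/q[2]
def tri(a,b):
    A=[];B=[]
    for cam,uv in(a,b):
        o,d=ray(cam,uv);d=d/np.linalg.norm(d);P=np.eye(3)-np.outer(d,d);A.append(P);B.append(P@o)
    return np.linalg.solve(sum(A),sum(B))
def save(name,im): cv2.imwrite("pics/"+name,cv2.cvtColor(im,cv2.COLOR_RGB2BGR))
E
python3 - <<'E'
from h import *
for c in("scene","top"):
    save(c+"0.png",grab_frame(c)); print(c,np.round(calibration(c)["extrinsics"],3).tolist())
    for q in["slot","loaf","buffer_face","rest","stop_grip","stop_foot","stop_collar","board"]:
        print(q,[(np.round(r["uv"],1).tolist(),round(r["score"],2)) for r in spot_point(q,c)[:4]])
E
```

```text
scene [[-0.805, -0.446, 0.39, 0.172], [-0.593, 0.593, -0.545, 0.506], [0.012, -0.67, -0.742, 0.905], [0.0, 0.0, 0.0, 1.0]]
slot [([322.1, 266.7], 0.59)]
loaf [([285.5, 306.6], 0.64)]
buffer_face [([263.7, 327.1], 0.66)]
rest [([421.3, 238.4], 0.62), ([361.4, 209.4], 0.35)]
stop_grip [([438.3, 187.8], 0.81), ([403.7, 244.6], 0.81), ([430.0, 205.3], 0.71), ([456.3, 197.9], 0.5)]
stop_foot [([435.3, 202.8], 0.72), ([424.8, 224.9], 0.64), ([398.5, 267.3], 0.57), ([452.2, 215.7], 0.52)]
stop_collar [([450.9, 217.1], 0.55), ([399.5, 262.5], 0.5), ([424.2, 223.5], 0.42)]
board [([253.7, 425.8], 0.64), ([285.4, 306.7], 0.62), ([296.2, 304.9], 0.56)]
top [[0.005, -0.988, 0.153, 0.37], [-1.0, -0.004, 0.008, -0.095], [-0.007, -0.153, -0.988, 1.504], [0.0, 0.0, 0.0, 1.0]]
slot [([325.4, 245.4], 0.86)]
loaf [([269.3, 248.3], 0.94)]
buffer_face [([234.6, 244.1], 0.72)]
rest [([427.9, 308.3], 0.72)]
stop_grip [([478.4, 318.5], 0.55), ([380.8, 305.7], 0.52), ([444.2, 297.8], 0.5)]
stop_foot [([235.8, 245.6], 0.66), ([379.9, 302.5], 0.62), ([437.6, 301.1], 0.56), ([473.6, 317.7], 0.5)]
stop_collar []
board [([235.7, 244.6], 0.67), ([275.8, 247.9], 0.64), ([224.8, 180.9], 0.41)]
```

View pics/scene0.png

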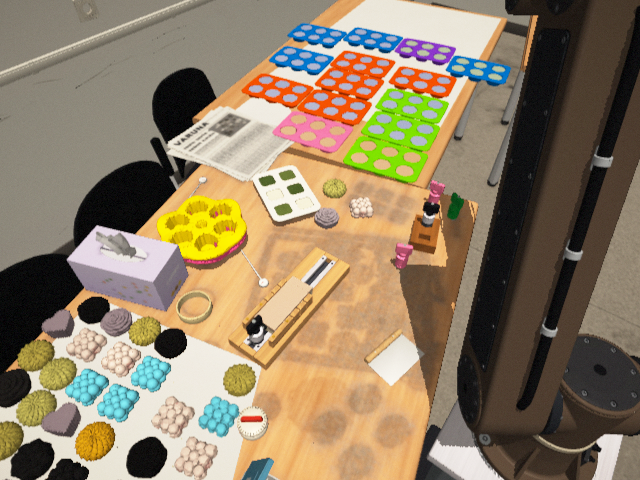

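View pics/top0.png

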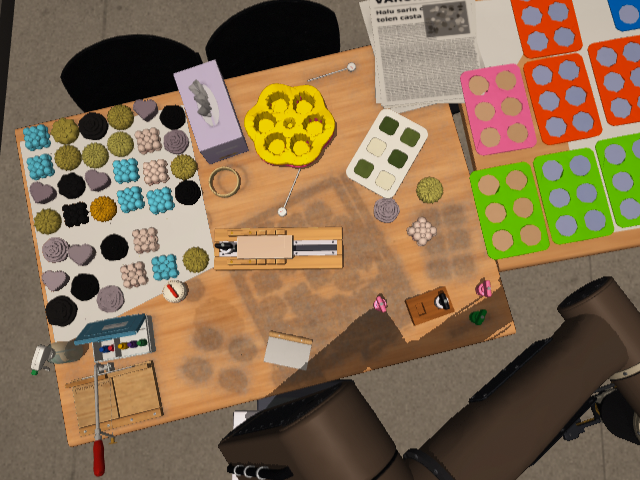

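Candidates for the loose stop: the black one in the rest block (scene 430,210 / top 442,299); pink ones at scene (403,255) and (437,188); a green one at scene (455,205). The black one is meant. The board lies along world y, with its free slot on the right in the top view (top 322,246).

```bash
python3 - <<'E'
from h import *
t=cv2.imread("pics/top0.png");s=cv2.imread("pics/scene0.png")
R=lambda im,x,y,w,h,W,H:cv2.resize(im[y:y+h,x:x+w],(W,H),interpolation=cv2.INTER_CUBIC)
cv2.imwrite("pics/crop1.png",np.vstack([np.hstack([R(t,395,270,100,75,400,300),R(s,380,170,100,75,400,300)]),R(t,205,220,145,54,800,298)]))
for c in("scene","top"):
    grab_frame(c)
    for q in("stop_grip","rest","board","loaf"):
        for r in regions_of(q,c)[:4]:
            m=r["region"];print(c,q,round(r["score"],2),np.round(r["rect"]).tolist(),np.round(cv2.minAreaRect(np.argwhere(m)[:,::-1].astype(np.float32))[0],1),[np.round(v,1) for v in cv2.minAreaRect(np.argwhere(m)[:,::-1].astype(np.float32))[1:]])
for n,z in(("slot",.03),("loaf",.03),("buffer_face",.05)):
    p={"slot":((322.1,266.7),(325.4,245.4)),"loaf":((285.5,306.6),(269.3,248.3)),"buffer_face":((263.7,327.1),(234.6,244.1))}[n]
    print(n,np.round(atz("scene",p[0],z),4),np.round(atz("top",p[1],z),4),np.round(tri(("scene",p[0]),("top",p[1])),4))
print("grip",np.round(tri(("scene",(430,205.3)),("top",(444.2,297.8))),4))
E
```

```text
scene stop_grip 0.67 [447.0, 192.0, 464.0, 220.0] [455.3 206.8] [array([12.4, 25.3]), np.float64(11.3)]
scene stop_grip 0.66 [428.0, 185.0, 442.0, 204.0] [435.4 192.5] [array([14.6, 21.6]), np.float64(14.0)]
scene stop_grip 0.61 [396.0, 244.0, 412.0, 270.0] [403.5 256. ] [array([24., 17.]), np.float64(90.0)]
scene stop_grip 0.51 [419.0, 202.0, 437.0, 228.0] [430.3 215. ] [array([15.4, 23.6]), np.float64(8.7)]
scene rest 0.94 [410.0, 212.0, 442.0, 252.0] [424.2 235. ] [array([27., 36.]), np.float64(10.0)]
scene board 0.91 [228.0, 248.0, 353.0, 373.0] [288.9 304.6] [array([ 50.8, 137.3]), np.float64(40.7)]
scene board 0.67 [257.0, 277.0, 313.0, 337.0] [282.9 303.6] [array([25.6, 61.6]), np.float64(44.1)]
scene loaf 0.67 [258.0, 276.0, 314.0, 337.0] [283.1 303.8] [array([26.4, 62.9]), np.float64(44.2)]
top stop_grip 0.76 [433.0, 291.0, 450.0, 308.0] [442.5 302.5] [array([14.1, 12.7]), np.float64(45.0)]
top stop_grip 0.76 [466.0, 308.0, 487.0, 324.0] [477.5 316.5] [array([15., 17.]), np.float64(90.0)]
top stop_grip 0.75 [476.0, 278.0, 494.0, 299.0] [483.5 288. ] [array([16., 15.]), np.float64(90.0)]
top stop_grip 0.54 [373.0, 300.0, 388.0, 311.0] [379.9 304.1] [array([13.3, 12.5]), np.float64(33.7)]
top rest 0.97 [407.0, 290.0, 455.0, 325.0] [429.1 305.5] [array([28.3, 44.2]), np.float64(70.8)]
top rest 0.15 [161.0, 281.0, 186.0, 303.0] [174.5 291. ] [array([22., 23.]), np.float64(90.0)]
top board 0.94 [212.0, 225.0, 343.0, 275.0] [278.  248.4] [array([ 42.6, 128.5]), np.float64(89.1)]
top loaf 0.67 [238.0, 235.0, 291.0, 258.0] [264.5 246.5] [array([23., 55.]), np.float64(90.0)]
slot [ 0.571 -0.073  0.03 ] [ 0.5796 -0.0779  0.03  ] [ 0.5785 -0.0789  0.0195]
loaf [0.5693 0.0769 0.03  ] [0.5712 0.0707 0.03  ] [0.573  0.072  0.0206]
buffer_face [0.5648 0.1578 0.05  ] [0.5792 0.1596 0.05  ] [0.5743 0.1575 0.043 ]
grip [ 0.4365 -0.3768  0.0938]
```

View pics/crop1.png

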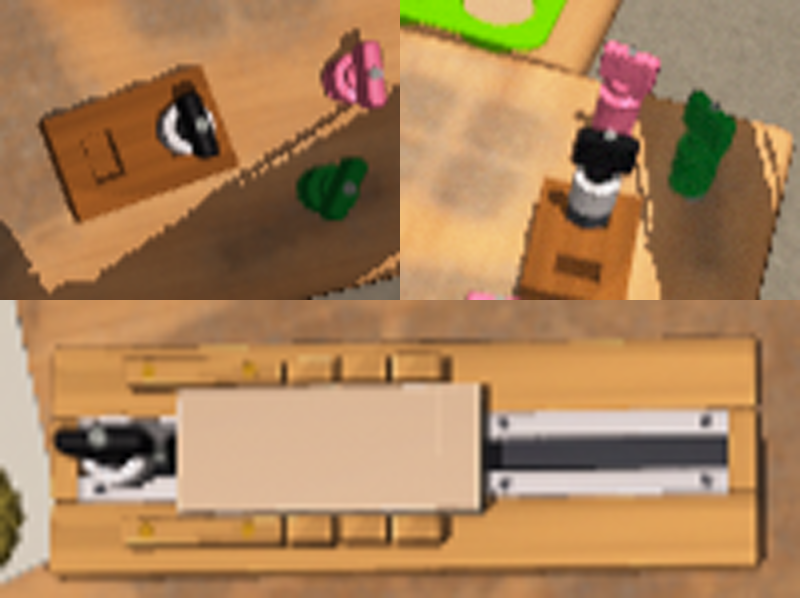

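The crop confirms it: a black wing on a white and silver post stands in the brown block's right pocket, and the pink and green ones stand beside it. The slot's dark strip runs at top rows 247–248, columns 294–337, and the loaf's open end is near column 292.

```bash
cat >> h.py <<'E'
def slotline(cam,im,ys,x0,y0,y1,hw=.022):
    # dark strip centre across x for world y samples at z=.03
    g=cv2.cvtColor(im,cv2.COLOR_RGB2GRAY).astype(np.float32);out=[]
    for y in ys:
        xs=np.arange(x0-hw,x0+hw,.0005);uv=np.array([proj(cam,(x,y,.03)) for x in xs],np.float32)
        v=cv2.remap(g,uv[:,:1],uv[:,1:],cv2.INTER_LINEAR)[:,0]
        th=(np.percentile(v,15)+np.percentile(v,75))/2;i=np.where(v<th)[0];c=i[np.argmin(abs(xs[i]-x0))]
        a=b=c
        while a>0 and v[a-1]<th:a-=1
        while b<len(v)-1 and v[b+1]<th:b+=1
        out.append((y,(xs[a]+xs[b])/2,xs[b]-xs[a]))
    return np.array(out)
E
python3 - <<'E'
from h import *
from scipy.optimize import least_squares
for c in("top","scene"):
    print(c,np.round(slotline(c,grab_frame(c),np.arange(-.10,-.02,.012),.577,0,0),4).tolist())
print("board corners",[np.round(atz("top",u,.03),4)[:2].tolist() for u in((214.4,228.2),(342.2,227.2),(342.2,268.6),(214.4,269.3))])
# loaf end: top edge z=.058, crop col 485->205+485/5.52
print("loaf end top edge",np.round(atz("top",(205+484/5.52,246),.058),4), "left end",np.round(atz("top",(205+178/5.52,246),.058),4))
cr=[(395+a/4,270+b/4) for a,b in((42,120),(198,65),(238,165),(78,222))]
P=np.array([atz("top",u,.03)[:2] for u in cr]);print("rest corners",np.round(P,4).tolist(),P.mean(0),[round(np.linalg.norm(P[i]-P[i-1]),4) for i in range(4)])
for a,b in((0,1),(3,2)): d=P[a]-P[b];print("rest yaw",np.degrees(np.arctan2(-d[0],d[1])))
for a,b in((0,3),(1,2)): d=P[a]-P[b];print("rest yaw",np.degrees(np.arctan2(d[1],d[0])))
for n,a,b in(("pinkback",(438.3,187.8),(484,287)),("green",(456.3,197.9),(478.4,318.5)),("pink2",(403.7,244.6),(380.8,305.7))):print(n,np.round(tri(("scene",a),("top",b)),3))
s=get_state();print({k:np.round(s[k],4).tolist() for k in s})
E
```

```text
top [[-0.1, 0.5757, 0.0145], [-0.088, 0.5755, 0.016], [-0.076, 0.5752, 0.0165], [-0.064, 0.5747, 0.0175], [-0.052, 0.5745, 0.017], [-0.04, 0.5742, 0.0175], [-0.028, 0.574, 0.017]]
scene [[-0.1, 0.572, 0.015], [-0.088, 0.572, 0.014], [-0.076, 0.5712, 0.0145], [-0.064, 0.5712, 0.0145], [-0.052, 0.5712, 0.0145], [-0.04, 0.5707, 0.0145], [-0.028, 0.5705, 0.015]]
board corners [[0.6247, 0.2183], [0.6287, -0.1223], [0.5181, -0.1224], [0.5148, 0.2144]]
loaf end top edge [0.5737 0.0069 0.058 ] left end [0.5731 0.1512 0.058 ]
rest corners [[0.4366, -0.2876], [0.4729, -0.3901], [0.4081, -0.4143], [0.371, -0.3098]] [ 0.42212563 -0.35043387] [np.float64(0.0693), np.float64(0.1087), np.float64(0.0692), np.float64(0.1109)]
rest yaw 19.485677570229033
rest yaw 19.55130796587799
rest yaw 18.709493066495007
rest yaw 20.493006707298665
pinkback [ 0.462 -0.485  0.069]
green [ 0.39  -0.461  0.083]
pink2 [ 0.422 -0.218  0.085]
{'t': 1.5, 'q': [-0.9659, 0.3586, 0.0119, -0.0, -1.2241, -0.2881], 'qd': [0.0009, 0.0015, 0.0012, 0.0016, -0.0008, 0.0015], 'joint_efforts': [0.0022, -58.2387, 29.3291, 7.0022, 0.0124, -0.0001], 'eef_pos': [0.2103, -0.6414, 0.2265], 'ee_rot': [3.1416, 0.0, -2.8248], 'force': [0.0357, 0.8436, 0.2222], 'moment': [0.0422, -0.0075, -0.0235], 'gripper_force': 0.0, 'width': 0.0878}
```

```bash
cat >> h.py <<'E'
def go(x,y,z,yawdeg,frm=None):
    """shares from current (or given x,y,z,yawdeg) to the target"""
    if frm is None:
        s=get_state();frm=list(s["eef_pos"])+[np.degrees(s["ee_rot"][2])]
    a=np.radians(frm[3]);d=np.array([x,y,z])-frm[:3];dy=(yawdeg-frm[3]+180)%360-180
    t=np.array([d[0]*np.cos(a)+d[1]*np.sin(a),d[0]*np.sin(a)-d[1]*np.cos(a),-d[2]])/.25
    print("tx,ty,tz,twist",np.round(t,4).tolist(),round(-dy/180,4))
E
python3 -c "
from h import *
go(.30,-.53,.2265,-115)
go(.432,-.3755,.16,-70.5,[.30,-.53,.2265,-115])"
```

```text
tx,ty,tz,twist [-0.4798, 0.3116, 0.0001] -0.2603
tx,ty,tz,twist [-0.7832, -0.2174, 0.266] -0.2472
```

Request:
arm_command(
  commands=[
    {"tx": -0.48, "ty": 0.312, "tz": 0, "twist": -0.26},
    {"tx": -0.48, "ty": 0.312, "tz": 0, "twist": -0.26},
    {"tx": -0.48, "ty": 0.312, "tz": 0, "twist": -0.26},
    {"tx": -0.48, "ty": 0.312, "tz": 0, "twist": -0.26},
    {"tx": -0.48, "ty": 0.312, "tz": 0, "twist": -0.26},
    {"tx": -0.48, "ty": 0.312, "tz": 0, "twist": -0.26},
    {"tx": -0.48, "ty": 0.312, "tz": 0, "twist": -0.26},
    {"tx": -0.48, "ty": 0.312, "tz": 0, "twist": -0.26},
  ],
  claw=0.8,
  grip_force=4,
)

```text
t: 2.17
eef_pos: [0.3003, -0.5297, 0.2268]
ee_rot: [-3.141, -0.0, -2.004]
force: [-0.1, 0.1, 0.1]
width: 0.07
gripper_force: 0.0
```

Request:
arm_command(
  commands=[
    {"tx": -0.783, "ty": -0.217, "tz": 0.266, "twist": -0.247},
    {"tx": -0.783, "ty": -0.217, "tz": 0.266, "twist": -0.247},
    {"tx": -0.783, "ty": -0.217, "tz": 0.266, "twist": -0.247},
    {"tx": -0.783, "ty": -0.217, "tz": 0.266, "twist": -0.247},
    {"tx": -0.783, "ty": -0.217, "tz": 0.266, "twist": -0.247},
    {"tx": -0.783, "ty": -0.217, "tz": 0.266, "twist": -0.247},
    {"tx": -0.783, "ty": -0.217, "tz": 0.266, "twist": -0.247},
    {"tx": -0.783, "ty": -0.217, "tz": 0.266, "twist": -0.247},
  ],
)

```text
t: 2.83
eef_pos: [0.4326, -0.3748, 0.1598]
ee_rot: [3.141, 0.0, -1.232]
force: [-0.2, -0.2, 0.6]
width: 0.0704
gripper_force: 0.0
```

```bash
python3 - <<'E'
from h import *
s=grab_frame("scene");t=grab_frame("top")
a=cv2.resize(s[150:250,370:503],(532,400),interpolation=cv2.INTER_CUBIC)
save("c2.png",a)
go(.432,-.3755,.075,-70.5)
E
```

```text
tx,ty,tz,twist [-0.0007, -0.0001, 0.3406] -0.0015
```

View pics/c2.png

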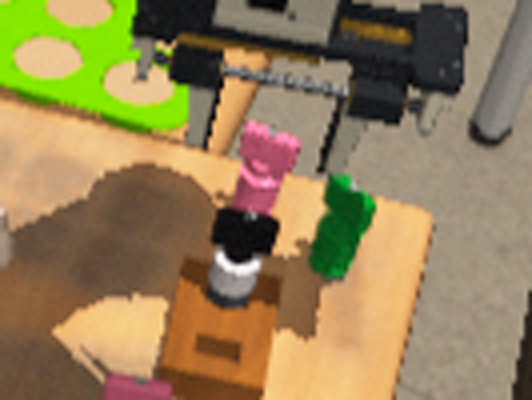

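```bash
python3 - <<'E'
from h import *
print(proj("scene",(.4326,-.3748,.16)),proj("scene",(.4326,-.3748,.106)),proj("scene",(.4326,-.3748,.091)))
print([(np.round(r["uv"],1).tolist(),round(r["score"],2)) for r in spot_point("stop_grip","scene")[:5]])
E
```

```text
[434.90709698 187.35367103] [430.66700295 202.70097663] [429.54005838 206.78002831]
[([433.2, 208.4], 0.84), ([405.0, 249.3], 0.84), ([455.7, 198.4], 0.83), ([437.7, 189.2], 0.62), ([263.6, 325.1], 0.58)]
```

The fingers show at crop (200,140) and (332,165), centred over the black wing at (245,235), with the pink and green ones clear. Going down to centre it by its ends.

Request:
arm_command(
  commands=[
    {"tz": 0.08},
    {"tz": 0.16},
    {"tz": 0.24},
    {"tz": 0.29},
    {"tz": 0.34},
    {"tz": 0.34},
    {"tz": 0.34},
    {"tz": 0.34},
  ],
)

```text
invalid input
```

Request:
arm_command(
  commands=[
    {"tz": 0},
    {"tz": 0},
    {"tz": 0},
    {"tz": 0},
    {"tz": 0},
    {"tz": 0},
    {"tz": 0},
    {"tz": 0},
  ],
  claw=0.3,
  grip_force=4,
)

```text
invalid input
```

Request:
arm_command(
  commands=[
    {"tx": 0, "ty": 0, "tz": 0.08, "twist": 0},
    {"tx": 0, "ty": 0, "tz": 0.16, "twist": 0},
    {"tx": 0, "ty": 0, "tz": 0.24, "twist": 0},
    {"tx": 0, "ty": 0, "tz": 0.29, "twist": 0},
    {"tx": 0, "ty": 0, "tz": 0.34, "twist": 0},
    {"tx": 0, "ty": 0, "tz": 0.34, "twist": 0},
    {"tx": 0, "ty": 0, "tz": 0.34, "twist": 0},
    {"tx": 0, "ty": 0, "tz": 0.34, "twist": 0},
  ],
)

```text
t: 3.65
eef_pos: [0.4322, -0.3762, 0.0759]
ee_rot: [-3.141, -0.001, -1.233]
force: [0.2, -0.1, 0.3]
width: 0.0702
gripper_force: 0.0
```

Request:
arm_command(
  commands=[
    {"tx": 0, "ty": 0, "tz": 0, "twist": 0},
    {"tx": 0, "ty": 0, "tz": 0, "twist": 0},
    {"tx": 0, "ty": 0, "tz": 0, "twist": 0},
    {"tx": 0, "ty": 0, "tz": 0, "twist": 0},
    {"tx": 0, "ty": 0, "tz": 0, "twist": 0},
    {"tx": 0, "ty": 0, "tz": 0, "twist": 0},
    {"tx": 0, "ty": 0, "tz": 0, "twist": 0},
    {"tx": 0, "ty": 0, "tz": 0, "twist": 0},
  ],
  claw=0.3,
  grip_force=4,
)

```text
t: 4.32
eef_pos: [0.432, -0.3756, 0.0752]
ee_rot: [3.141, -0.0, -1.232]
force: [-0.3, 0.3, 1.4]
width: 0.0421
gripper_force: 4.0
```

Request:
arm_command(
  commands=[
    {"tx": 0, "ty": 0, "tz": 0, "twist": 0},
    {"tx": 0, "ty": 0, "tz": 0, "twist": 0},
    {"tx": 0, "ty": 0, "tz": 0, "twist": 0},
    {"tx": 0, "ty": 0, "tz": 0, "twist": 0.03},
    {"tx": 0, "ty": 0, "tz": 0, "twist": 0.07},
    {"tx": 0, "ty": 0, "tz": 0, "twist": 0.11},
    {"tx": 0, "ty": 0, "tz": 0, "twist": 0.15},
    {"tx": 0, "ty": 0, "tz": 0, "twist": 0.19},
  ],
  claw=0.8,
)

```text
t: 4.98
eef_pos: [0.4321, -0.3754, 0.075]
ee_rot: [3.142, 0.0, -1.832]
force: [0.1, 0.6, -0.4]
width: 0.07
gripper_force: 0.0
```

Request:
arm_command(
  commands=[
    {"tx": 0, "ty": 0, "tz": 0, "twist": 0.31},
    {"tx": 0, "ty": 0, "tz": 0, "twist": 0.31},
    {"tx": 0, "ty": 0, "tz": 0, "twist": 0.31},
    {"tx": 0, "ty": 0, "tz": 0, "twist": 0.31},
    {"tx": 0, "ty": 0, "tz": 0, "twist": 0.31},
    {"tx": 0, "ty": 0, "tz": 0, "twist": 0.31},
    {"tx": 0, "ty": 0, "tz": 0, "twist": 0.31},
    {"tx": 0, "ty": 0, "tz": 0, "twist": 0.31},
  ],
)

```text
t: 5.65
eef_pos: [0.432, -0.3755, 0.0749]
ee_rot: [3.141, -0.0, -2.807]
force: [0.2, -0.4, -0.4]
width: 0.0704
gripper_force: 0.0
```

Request:
arm_command(
  commands=[
    {"tx": 0, "ty": 0, "tz": 0, "twist": 0},
    {"tx": 0, "ty": 0, "tz": 0, "twist": 0},
    {"tx": 0, "ty": 0, "tz": 0, "twist": 0},
    {"tx": 0, "ty": 0, "tz": 0, "twist": 0},
    {"tx": 0, "ty": 0, "tz": 0, "twist": 0},
    {"tx": 0, "ty": 0, "tz": 0, "twist": 0},
    {"tx": 0, "ty": 0, "tz": 0, "twist": 0},
    {"tx": 0, "ty": 0, "tz": 0, "twist": 0},
  ],
  claw=0.05,
  grip_force=5,
)

```text
t: 6.32
eef_pos: [0.432, -0.3755, 0.0751]
ee_rot: [3.142, -0.0, -2.8]
force: [0.1, -0.3, -0.3]
width: 0.0222
gripper_force: 0.0
```

Still closing; now firm, then lift.

Request:
arm_command(
  commands=[
    {"tx": 0, "ty": 0, "tz": 0, "twist": 0},
    {"tx": 0, "ty": 0, "tz": 0, "twist": 0},
    {"tx": 0, "ty": 0, "tz": 0, "twist": 0},
    {"tx": 0, "ty": 0, "tz": 0, "twist": 0},
    {"tx": 0, "ty": 0, "tz": 0, "twist": 0},
    {"tx": 0, "ty": 0, "tz": 0, "twist": 0},
    {"tx": 0, "ty": 0, "tz": 0, "twist": 0},
    {"tx": 0, "ty": 0, "tz": 0, "twist": 0},
  ],
)

```text
t: 6.98
eef_pos: [0.432, -0.3755, 0.0751]
ee_rot: [3.142, -0.0, -2.8]
force: [-0.3, 0.7, 0.4]
width: 0.0192
gripper_force: 5.0
```

Request:
arm_command(
  commands=[
    {"tx": 0, "ty": 0, "tz": 0, "twist": 0},
    {"tx": 0, "ty": 0, "tz": 0, "twist": 0},
    {"tx": 0, "ty": 0, "tz": -0.04, "twist": 0},
    {"tx": 0, "ty": 0, "tz": -0.08, "twist": 0},
    {"tx": 0, "ty": 0, "tz": -0.14, "twist": 0},
    {"tx": 0, "ty": 0, "tz": -0.2, "twist": 0},
    {"tx": 0, "ty": 0, "tz": -0.26, "twist": 0},
    {"tx": 0, "ty": 0, "tz": -0.3, "twist": 0},
  ],
  grip_force=40,
)

```text
t: 7.65
eef_pos: [0.4327, -0.376, 0.1527]
ee_rot: [-3.14, 0.002, -2.8]
force: [0.9, 0.7, -2.9]
width: 0.0171
gripper_force: 40.0
```

```bash
python3 - <<'E'
from h import *
s=get_state();print({k:np.round(s[k],4).tolist() for k in s})
go(.5735,-.068,.150,-89)
E
```

```text
{'t': 7.65, 'q': [-0.374, 0.2508, -0.3212, 0.0005, -0.9962, -0.8555], 'qd': [-0.0011, -0.108, 0.1348, -0.0045, -0.2422, -0.0011], 'joint_efforts': [-0.0694, -46.2406, 25.823, 6.3411, 0.114, -0.0029], 'eef_pos': [0.4327, -0.376, 0.1527], 'ee_rot': [-3.1395, 0.0017, -2.8], 'force': [0.8913, 0.7452, -2.9308], 'moment': [0.0138, -0.075, -0.0326], 'gripper_force': 39.9932, 'width': 0.0171}
tx,ty,tz,twist [-0.9434, 0.9722, 0.0107] -0.3968
```

```bash
python3 - <<'E'
from h import *
s=grab_frame("scene");t=grab_frame("top")
u=proj("scene",(.4327,-.376,.14)).astype(int);v=proj("top",(.4327,-.376,.14)).astype(int)
C=lambda im,u:cv2.resize(im[u[1]-35:u[1]+35,u[0]-35:u[0]+35],(400,400),interpolation=cv2.INTER_CUBIC)
save("c3.png",np.hstack([C(s,u),C(t,v)]));print(u,v)
s=get_state();print({k:np.round(s[k],4).tolist() for k in("width","force","moment","eef_pos")})
E
```

```text
[433 192] [448 299]
{'width': 0.0169, 'force': [0.4383, 0.1715, -1.4668], 'moment': [-0.0407, -0.0408, -0.0152], 'eef_pos': [0.4332, -0.3762, 0.1527]}
```

View pics/c3.png

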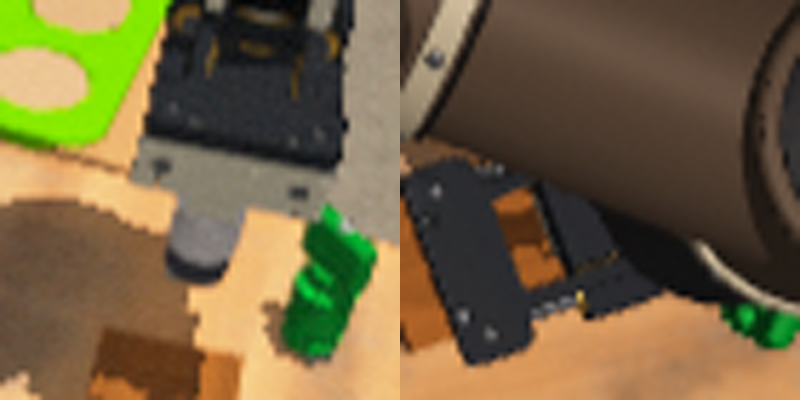

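The stop hangs from the gripper, post at crop (205,240). The width of 16.9 mm against a 12 mm wing suggests the wing sits turned in the jaws. It did stand about 12° skewed in its pocket in crop 1. I'll see whether a firmer grip aligns it.

Request:
arm_command(
  commands=[
    {"tx": 0, "ty": 0, "tz": 0, "twist": 0},
    {"tx": 0, "ty": 0, "tz": 0, "twist": 0},
    {"tx": 0, "ty": 0, "tz": 0, "twist": 0},
    {"tx": 0, "ty": 0, "tz": 0, "twist": 0},
    {"tx": 0, "ty": 0, "tz": 0, "twist": 0},
    {"tx": 0, "ty": 0, "tz": 0, "twist": 0},
    {"tx": 0, "ty": 0, "tz": 0, "twist": 0},
    {"tx": 0, "ty": 0, "tz": 0, "twist": 0},
  ],
  grip_force=55,
)

```text
t: 8.42
eef_pos: [0.432, -0.3755, 0.1499]
ee_rot: [3.141, -0.0, -2.8]
force: [-0.1, 0.0, -2.5]
width: 0.0156
gripper_force: 55.0
```

```bash
python3 - <<'E'
from h import *
s=get_state();print({k:np.round(s[k],4).tolist() for k in("width","force","moment","eef_pos","gripper_force")})
im=cv2.cvtColor(cv2.imread("pics/top0.png"),cv2.COLOR_BGR2GRAY)
# wing direction in first top image: dark pixels round the stop, below threshold
sub=im[286:312,428:456]
ys,xs=np.where(sub<45);pts=np.c_[xs+428,ys+286].astype(float)
P=np.array([atz("top",p,.106)[:2] for p in pts]);C=P.mean(0);w,v=np.linalg.eigh(np.cov((P-C).T))
print(len(P),C,np.sqrt(w),np.degrees(np.arctan2(v[1,1],v[0,1])))
for r in sub[::1]: print(' '.join('%3d'%k for k in r))
E
```

```text
{'width': 0.0156, 'force': [-0.1463, 0.0422, -2.531], 'moment': [0.0119, 0.0156, -0.0226], 'eef_pos': [0.432, -0.3755, 0.1499], 'gripper_force': 54.9923}
107 [ 0.43347766 -0.36963209] [0.00551272 0.01340954] -159.72119869699145
160 159 158 156 156 156 154 154 153 155 155 105 104 105 105 110 112 133 158 158 156 156 156 154 155 154 152 151
160 159 158 158 157 157 159 158 155 107 104  77  81  82  89  90  92 114 158 159 157 156 155 154 154 154 150 147
160 162 161 161 160 159 160 109 105  83  83  87  91  92  93  92  90  95 145 157 155 155 153 151 150 152 151 149
160 161 161 160 160 109 110  85  88  90  90  94  92  91  91  91  90  90 129 157 156 156 153 153 151 153 155 156
109 108 107 109 110  89  90  91  93  92  91  90  61  59  59  89  91  91 101 155 156 157 157 156 158 158 159 161
 79  83  85  89  90  92  93  91  91  91  60  58  43  44  44  60  91  91  91 135 157 159 158 158 160 160 159 161
 89  90  91  93  91  90  90  88  89  89  44  44  44  44  36  37  93  97  98 127 156 158 158 158 158 157 157 156
 91  92  90  90  89  89  89  90  91  91  46  45  30  23  20  21  54  98 100 108 155 157 
[... 1339 characters left out ...]
  63  99  99 127 154 155 155
100 101 101  99 101 101 100  92  65 106 172 212 225 215 163  21   8  19  45  29  15  49 100 100 108 153 155 156
100  99 100  99  98  98  99  99  89  82 108 150 180 213 210  28   8  13  36  37  19  36  99  98  96 131 155 157
 99  98  98  98  98  98  97  96  95  85  55  75  95 135 146  45   9   9  24  28  17  41  92  91  88  96 156 158
 97  97  98  97  96  95  94  93  94  94  74  88  91  96  99  89  62  42  41  57  76  79  87  86  88  87 133 160
 96  96  95  94  92  94  95  95  97  99  97  99 100  99  98  97  89  80  79  82  88  89  87  89  89  87 123 162
 94  93  93  94  95  97  97  99  98 100 100 100  98  96  94  91  89  88  88  88  89  89  88  87  88  88 127 165
```

The wing's ridge in the first top picture is at 19.6°, square to the block, so yaw is right. The tips are probably closing on the dome under the wing, and the width shrinks as the stop is squeezed down. I'll set it back and regrip higher.

Request:
arm_command(
  commands=[
    {"tx": 0, "ty": 0, "tz": 0.06, "twist": 0},
    {"tx": 0, "ty": 0, "tz": 0.12, "twist": 0},
    {"tx": 0, "ty": 0, "tz": 0.17, "twist": 0},
    {"tx": 0, "ty": 0, "tz": 0.21, "twist": 0},
    {"tx": 0, "ty": 0, "tz": 0.24, "twist": 0},
    {"tx": 0, "ty": 0, "tz": 0.26, "twist": 0},
    {"tx": 0, "ty": 0, "tz": 0.27, "twist": 0},
    {"tx": 0, "ty": 0, "tz": 0.27, "twist": 0},
  ],
)

```text
t: 9.08
eef_pos: [0.432, -0.3755, 0.0823]
ee_rot: [3.141, -0.0, -2.8]
force: [0.1, -0.2, -1.3]
width: 0.0161
gripper_force: 55.0
```

Request:
arm_command(
  commands=[
    {"tx": 0, "ty": 0, "tz": 0.004, "twist": 0},
    {"tx": 0, "ty": 0, "tz": 0.008, "twist": 0},
    {"tx": 0, "ty": 0, "tz": 0.012, "twist": 0},
    {"tx": 0, "ty": 0, "tz": 0.016, "twist": 0},
    {"tx": 0, "ty": 0, "tz": 0.02, "twist": 0},
    {"tx": 0, "ty": 0, "tz": 0.02, "twist": 0},
    {"tx": 0, "ty": 0, "tz": 0.02, "twist": 0},
    {"tx": 0, "ty": 0, "tz": 0.02, "twist": 0},
  ],
)

```text
t: 9.75
eef_pos: [0.4321, -0.3755, 0.0776]
ee_rot: [-3.142, 0.0, -2.8]
force: [-0.5, -0.3, -1.5]
width: 0.0161
gripper_force: 55.0
```

Request:
arm_command(
  commands=[
    {"tx": 0, "ty": 0, "tz": 0.008, "twist": 0},
    {"tx": 0, "ty": 0, "tz": 0.008, "twist": 0},
    {"tx": 0, "ty": 0, "tz": 0.008, "twist": 0},
    {"tx": 0, "ty": 0, "tz": 0.008, "twist": 0},
    {"tx": 0, "ty": 0, "tz": 0.008, "twist": 0},
    {"tx": 0, "ty": 0, "tz": 0.008, "twist": 0},
    {"tx": 0, "ty": 0, "tz": 0.008, "twist": 0},
    {"tx": 0, "ty": 0, "tz": 0.008, "twist": 0},
  ],
)

```text
t: 10.42
eef_pos: [0.4321, -0.3755, 0.0756]
ee_rot: [-3.142, 0.0, -2.8]
force: [-0.3, 0.6, -1.1]
width: 0.0164
gripper_force: 55.0
```

Request:
arm_command(
  commands=[
    {"tx": 0, "ty": 0, "tz": 0, "twist": 0},
    {"tx": 0, "ty": 0, "tz": 0, "twist": 0},
    {"tx": 0, "ty": 0, "tz": 0, "twist": 0},
    {"tx": 0, "ty": 0, "tz": -0.01, "twist": 0},
    {"tx": 0, "ty": 0, "tz": -0.02, "twist": 0},
    {"tx": 0, "ty": 0, "tz": -0.028, "twist": 0},
    {"tx": 0, "ty": 0, "tz": -0.028, "twist": 0},
    {"tx": 0, "ty": 0, "tz": -0.028, "twist": 0},
  ],
  claw=0.4,
)

```text
t: 11.08
eef_pos: [0.4322, -0.3756, 0.0829]
ee_rot: [-3.141, 0.0, -2.8]
force: [-0.6, 0.2, -0.3]
width: 0.0347
gripper_force: 0.0
```

Request:
arm_command(
  commands=[
    {"tx": 0, "ty": 0, "tz": 0, "twist": 0},
    {"tx": 0, "ty": 0, "tz": 0, "twist": 0},
    {"tx": 0, "ty": 0, "tz": 0, "twist": 0},
    {"tx": 0, "ty": 0, "tz": 0, "twist": 0},
    {"tx": 0, "ty": 0, "tz": 0, "twist": 0},
    {"tx": 0, "ty": 0, "tz": 0, "twist": 0},
    {"tx": 0, "ty": 0, "tz": 0, "twist": 0},
    {"tx": 0, "ty": 0, "tz": 0, "twist": 0},
  ],
  claw=0.05,
  grip_force=6,
)

```text
t: 11.75
eef_pos: [0.4319, -0.3755, 0.0824]
ee_rot: [3.141, -0.0, -2.8]
force: [-0.6, 0.4, -0.7]
width: 0.0122
gripper_force: 6.0
```

Request:
arm_command(
  commands=[
    {"tx": 0, "ty": 0, "tz": 0, "twist": 0},
    {"tx": 0, "ty": 0, "tz": 0, "twist": 0},
    {"tx": 0, "ty": 0, "tz": -0.04, "twist": 0},
    {"tx": 0, "ty": 0, "tz": -0.08, "twist": 0},
    {"tx": 0, "ty": 0, "tz": -0.14, "twist": 0},
    {"tx": 0, "ty": 0, "tz": -0.2, "twist": 0},
    {"tx": 0, "ty": 0, "tz": -0.25, "twist": 0},
    {"tx": 0, "ty": 0, "tz": -0.27, "twist": 0},
  ],
  grip_force=40,
)

```text
t: 12.42
eef_pos: [0.4331, -0.3762, 0.1532]
ee_rot: [-3.138, 0.003, -2.8]
force: [1.0, 0.1, -1.9]
width: 0.0116
gripper_force: 40.0
```

```bash
python3 - <<'E'
from h import *
s=get_state();print(s["width"])
go(.5735,-.068,.15,-89,[.432,-.3755,.15,-160.4])
E
```

```text
0.011630549107844446
tx,ty,tz,twist [-0.9458, 0.9689, -0.0] -0.3967
```

Request:
arm_command(
  commands=[
    {"tx": -0.06, "ty": 0.06, "tz": 0, "twist": -0.02},
    {"tx": -0.16, "ty": 0.16, "tz": 0, "twist": -0.05},
    {"tx": -0.27, "ty": 0.27, "tz": 0, "twist": -0.085},
    {"tx": -0.38, "ty": 0.38, "tz": 0, "twist": -0.12},
    {"tx": -0.49, "ty": 0.49, "tz": 0, "twist": -0.155},
    {"tx": -0.6, "ty": 0.6, "tz": 0, "twist": -0.19},
    {"tx": -0.7, "ty": 0.7, "tz": 0, "twist": -0.225},
    {"tx": -0.78, "ty": 0.8, "tz": 0, "twist": -0.25},
  ],
)

```text
t: 13.08
eef_pos: [0.55, -0.1197, 0.1506]
ee_rot: [-3.141, 0.0, -2.008]
force: [1.0, -0.1, -2.4]
width: 0.0119
gripper_force: 40.0
```

```bash
python3 - <<'E'
from h import *
a=np.radians(-160.4);d=.25*np.array([-.78,.8])
x=.432+d[0]*np.cos(a)+d[1]*np.sin(a);y=-.3755+d[0]*np.sin(a)-d[1]*np.cos(a);print(x,y)
go(.5735,-.068,.125,-89,[x,y,.15,-160.4+45])
E
```

```text
0.5486108893434718 -0.12167545334124089
tx,ty,tz,twist [-0.2367, 0.0022, 0.1] -0.1467
```

Request:
arm_command(
  commands=[
    {"tx": -0.08, "ty": 0, "tz": 0.03, "twist": -0.035},
    {"tx": -0.16, "ty": 0, "tz": 0.06, "twist": -0.07},
    {"tx": -0.21, "ty": 0.002, "tz": 0.09, "twist": -0.105},
    {"tx": -0.237, "ty": 0.002, "tz": 0.1, "twist": -0.13},
    {"tx": -0.237, "ty": 0.002, "tz": 0.1, "twist": -0.147},
    {"tx": -0.237, "ty": 0.002, "tz": 0.1, "twist": -0.147},
    {"tx": -0.237, "ty": 0.002, "tz": 0.1, "twist": -0.147},
    {"tx": -0.237, "ty": 0.002, "tz": 0.1, "twist": -0.147},
  ],
)

```text
t: 13.75
eef_pos: [0.5737, -0.0682, 0.1254]
ee_rot: [-3.141, 0.0, -1.555]
force: [0.2, 0.4, -1.0]
width: 0.0118
gripper_force: 40.0
```

```bash
python3 - <<'E'
from h import *
s=grab_frame("scene");t=grab_frame("top")
S=get_state();p=S["eef_pos"];print({k:np.round(S[k],4).tolist() for k in("eef_pos","ee_rot","force","moment")})
u=proj("scene",(.5735,-.068,.06)).astype(int);v=proj("top",(.5735,-.068,.06)).astype(int)
C=lambda im,u:cv2.resize(im[u[1]-40:u[1]+40,u[0]-40:u[0]+40],(400,400),interpolation=cv2.INTER_CUBIC)
a=C(s,u)
for z in(p[2]-.0604,p[2]-.0524,p[2]-.0144):   # foot bottom, collar, post top
    q=(proj("scene",(p[0],p[1],z))-u+40)*5;cv2.circle(a,tuple(int(k) for k in q),2,(0,255,0),-1)
q=(proj("scene",(.5735,-.068,.03))-u+40)*5;cv2.circle(a,tuple(int(k) for k in q),2,(0,0,255),-1)
save("c4.png",np.hstack([a,C(t,v)]));print(u,v)
E
```

```text
{'eef_pos': [0.5738, -0.0684, 0.1254], 'ee_rot': [-3.1411, 0.0001, -1.5547], 'force': [0.1305, -0.0348, -2.0201], 'moment': [0.0207, 0.1721, -0.0263]}
[320 259] [321 246]
```

View pics/c4.png

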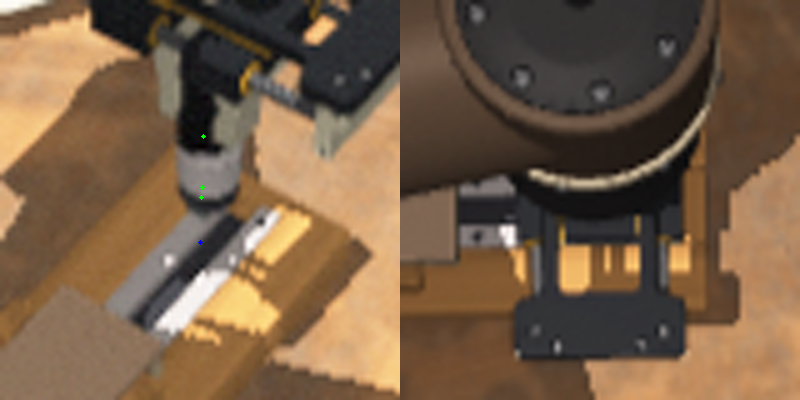

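The post hangs over the slot: left panel, collar at (208,195), slot strip centre line from (228,225) to (148,320). The wing is along the slot. Lowering slowly.

Request:
arm_command(
  commands=[
    {"tx": 0, "ty": 0.002, "tz": 0.03, "twist": 0},
    {"tx": 0, "ty": 0.002, "tz": 0.06, "twist": 0},
    {"tx": 0, "ty": 0.002, "tz": 0.09, "twist": 0},
    {"tx": 0, "ty": 0.002, "tz": 0.11, "twist": 0},
    {"tx": 0, "ty": 0.002, "tz": 0.125, "twist": 0},
    {"tx": 0, "ty": 0.002, "tz": 0.132, "twist": 0},
    {"tx": 0, "ty": 0.002, "tz": 0.136, "twist": 0},
    {"tx": 0, "ty": 0.002, "tz": 0.14, "twist": 0},
  ],
)

```text
t: 14.52
eef_pos: [0.5734, -0.0681, 0.09]
ee_rot: [-3.142, -0.0, -1.553]
force: [0.0, -0.1, -2.4]
width: 0.0117
gripper_force: 40.0
```

Request:
arm_command(
  commands=[
    {"tx": 0, "ty": 0, "tz": 0.001, "twist": 0},
    {"tx": 0, "ty": 0, "tz": 0.003, "twist": 0},
    {"tx": 0, "ty": 0, "tz": 0.004, "twist": 0},
    {"tx": 0, "ty": 0, "tz": 0.006, "twist": 0},
    {"tx": 0, "ty": 0, "tz": 0.008, "twist": 0},
    {"tx": 0, "ty": 0, "tz": 0.008, "twist": 0},
    {"tx": 0, "ty": 0, "tz": 0.008, "twist": 0},
    {"tx": 0, "ty": 0, "tz": 0.008, "twist": 0},
  ],
)

```text
t: 15.18
eef_pos: [0.5733, -0.0681, 0.0881]
ee_rot: [-3.142, -0.0, -1.553]
force: [-0.2, 0.2, -2.9]
width: 0.0121
gripper_force: 40.0
```

Request:
arm_command(
  commands=[
    {"tx": 0, "ty": 0, "tz": 0.002, "twist": 0},
    {"tx": 0, "ty": 0, "tz": 0.004, "twist": 0},
    {"tx": 0, "ty": 0, "tz": 0.006, "twist": 0},
    {"tx": 0, "ty": 0, "tz": 0.008, "twist": 0},
    {"tx": 0, "ty": 0, "tz": 0.01, "twist": 0},
    {"tx": 0, "ty": 0, "tz": 0.012, "twist": 0},
    {"tx": 0, "ty": 0, "tz": 0.014, "twist": 0},
    {"tx": 0, "ty": 0, "tz": 0.014, "twist": 0},
  ],
)

```text
t: 15.85
eef_pos: [0.5733, -0.0681, 0.0845]
ee_rot: [3.142, -0.0, -1.553]
force: [0.8, -0.1, -2.4]
width: 0.0117
gripper_force: 40.0
```

Request:
arm_command(
  commands=[
    {"tx": 0, "ty": 0, "tz": 0.002, "twist": 0},
    {"tx": 0, "ty": 0, "tz": 0.004, "twist": 0},
    {"tx": 0, "ty": 0, "tz": 0.006, "twist": 0},
    {"tx": 0, "ty": 0, "tz": 0.008, "twist": 0},
    {"tx": 0, "ty": 0, "tz": 0.008, "twist": 0},
    {"tx": 0, "ty": 0, "tz": 0.008, "twist": 0},
    {"tx": 0, "ty": 0, "tz": 0.008, "twist": 0},
    {"tx": 0, "ty": 0, "tz": 0.008, "twist": 0},
  ],
)

```text
t: 16.52
eef_pos: [0.5733, -0.0681, 0.0826]
ee_rot: [3.142, 0.0, -1.553]
force: [-0.3, -0.3, -1.4]
width: 0.0114
gripper_force: 40.0
```

```bash
python3 - <<'E'
from h import *
for i in range(3):
    im=grab_frame("scene");S=get_state();print({k:np.round(S[k],4).tolist() for k in("eef_pos","force","moment")})
E
```

```text
{'eef_pos': [0.5732, -0.0681, 0.0825], 'force': [-0.4296, -0.2736, -1.6142], 'moment': [0.0456, 0.0845, -0.0061]}
{'eef_pos': [0.5733, -0.0681, 0.0826], 'force': [0.2507, -0.2245, -1.083], 'moment': [0.0512, 0.088, 0.0117]}
{'eef_pos': [0.5733, -0.068, 0.0826], 'force': [-0.3293, -0.3905, -1.1551], 'moment': [0.0061, 0.153, -0.0248]}
```

Request:
arm_command(
  commands=[
    {"tx": -0.02, "ty": 0, "tz": 0, "twist": 0},
    {"tx": -0.05, "ty": 0, "tz": 0, "twist": 0},
    {"tx": -0.08, "ty": 0, "tz": 0, "twist": 0},
    {"tx": -0.11, "ty": 0, "tz": 0, "twist": 0},
    {"tx": -0.135, "ty": 0, "tz": 0, "twist": 0},
    {"tx": -0.15, "ty": 0, "tz": 0, "twist": 0},
    {"tx": -0.16, "ty": 0, "tz": 0, "twist": 0},
    {"tx": -0.16, "ty": 0, "tz": 0, "twist": 0},
  ],
)

```text
t: 17.33
eef_pos: [0.5726, -0.0274, 0.0826]
ee_rot: [-3.142, 0.0, -1.552]
force: [-0.1, -0.3, -1.3]
width: 0.0117
gripper_force: 40.0
```

```bash
python3 - <<'E'
from h import *
for i in range(3):
    im=grab_frame("scene");S=get_state();print({k:np.round(S[k],4).tolist() for k in("eef_pos","force","moment")})
t=grab_frame("top")
C=lambda im,u:cv2.resize(im[u[1]-40:u[1]+40,u[0]-40:u[0]+40],(400,400),interpolation=cv2.INTER_CUBIC)
save("c5.png",np.hstack([C(im,proj("scene",(.573,-.01,.05)).astype(int)),C(t,proj("top",(.573,-.01,.05)).astype(int))]))
E
```

```text
{'eef_pos': [0.5726, -0.0277, 0.0826], 'force': [-0.6213, 0.31, -1.5055], 'moment': [0.0389, 0.001, 0.0279]}
{'eef_pos': [0.5726, -0.028, 0.0826], 'force': [0.5278, -0.209, -2.4359], 'moment': [0.0169, 0.064, 0.0442]}
{'eef_pos': [0.5726, -0.0282, 0.0826], 'force': [0.1491, -0.1594, -1.8042], 'moment': [0.0243, 0.0531, -0.0188]}
```

View pics/c5.png

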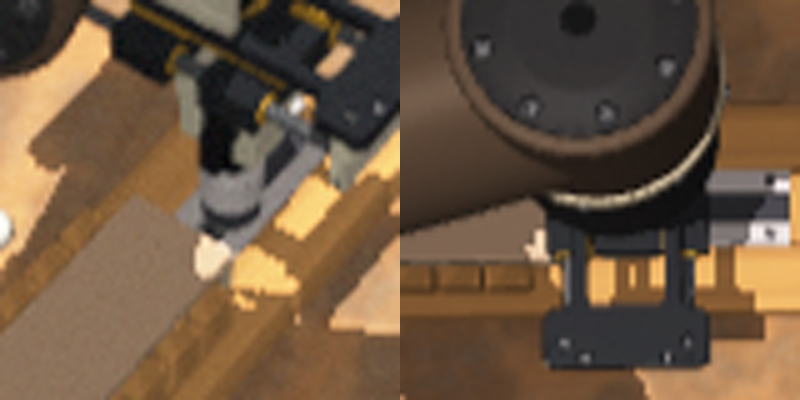

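The post stands in the slot with the loaf's end about 15–20 mm ahead (left panel: post (228,200), loaf edge (205,265)). Approaching slowly.

Request:
arm_command(
  commands=[
    {"tx": -0.006, "ty": 0, "tz": 0, "twist": 0},
    {"tx": -0.012, "ty": 0, "tz": 0, "twist": 0},
    {"tx": -0.018, "ty": 0, "tz": 0, "twist": 0},
    {"tx": -0.024, "ty": 0, "tz": 0, "twist": 0},
    {"tx": -0.03, "ty": 0, "tz": 0, "twist": 0},
    {"tx": -0.036, "ty": 0, "tz": 0, "twist": 0},
    {"tx": -0.042, "ty": 0, "tz": 0, "twist": 0},
    {"tx": -0.044, "ty": 0, "tz": 0, "twist": 0},
  ],
)

```text
t: 18.2
eef_pos: [0.5724, -0.0168, 0.0826]
ee_rot: [-3.142, 0.0, -1.553]
force: [1.0, -0.1, -2.1]
width: 0.0119
gripper_force: 40.0
```

Request:
arm_command(
  commands=[
    {"tx": -0.002, "ty": 0, "tz": 0, "twist": 0},
    {"tx": -0.004, "ty": 0, "tz": 0, "twist": 0},
    {"tx": -0.006, "ty": 0, "tz": 0, "twist": 0},
    {"tx": -0.008, "ty": 0, "tz": 0, "twist": 0},
    {"tx": -0.01, "ty": 0, "tz": 0, "twist": 0},
    {"tx": -0.012, "ty": 0, "tz": 0, "twist": 0},
    {"tx": -0.012, "ty": 0, "tz": 0, "twist": 0},
    {"tx": -0.012, "ty": 0, "tz": 0, "twist": 0},
  ],
)

```text
t: 18.87
eef_pos: [0.5723, -0.014, 0.0826]
ee_rot: [-3.142, 0.0, -1.553]
force: [-0.1, -0.0, -1.5]
width: 0.0116
gripper_force: 40.0
```

Request:
arm_command(
  commands=[
    {"tx": -0.002, "ty": 0, "tz": 0, "twist": 0},
    {"tx": -0.004, "ty": 0, "tz": 0, "twist": 0},
    {"tx": -0.006, "ty": 0, "tz": 0, "twist": 0},
    {"tx": -0.006, "ty": 0, "tz": 0, "twist": 0},
    {"tx": -0.006, "ty": 0, "tz": 0, "twist": 0},
    {"tx": -0.006, "ty": 0, "tz": 0, "twist": 0},
    {"tx": -0.006, "ty": 0, "tz": 0, "twist": 0},
    {"tx": -0.006, "ty": 0, "tz": 0, "twist": 0},
  ],
)

```text
t: 19.53
eef_pos: [0.5723, -0.0126, 0.0826]
ee_rot: [3.142, -0.0, -1.553]
force: [0.2, 0.5, -1.6]
width: 0.0116
gripper_force: 40.0
```

Request:
arm_command(
  commands=[
    {"tx": -0.002, "ty": 0, "tz": 0, "twist": 0},
    {"tx": -0.004, "ty": 0, "tz": 0, "twist": 0},
    {"tx": -0.006, "ty": 0, "tz": 0, "twist": 0},
    {"tx": -0.006, "ty": 0, "tz": 0, "twist": 0},
    {"tx": -0.006, "ty": 0, "tz": 0, "twist": 0},
    {"tx": -0.006, "ty": 0, "tz": 0, "twist": 0},
    {"tx": -0.006, "ty": 0, "tz": 0, "twist": 0},
    {"tx": -0.006, "ty": 0, "tz": 0, "twist": 0},
  ],
)

```text
t: 20.2
eef_pos: [0.5723, -0.0111, 0.0826]
ee_rot: [-3.142, 0.0, -1.553]
force: [-0.6, -0.6, -1.5]
width: 0.0121
gripper_force: 40.0
```

Request:
arm_command(
  commands=[
    {"tx": -0.002, "ty": 0, "tz": 0, "twist": 0},
    {"tx": -0.004, "ty": 0, "tz": 0, "twist": 0},
    {"tx": -0.006, "ty": 0, "tz": 0, "twist": 0},
    {"tx": -0.006, "ty": 0, "tz": 0, "twist": 0},
    {"tx": -0.006, "ty": 0, "tz": 0, "twist": 0},
    {"tx": -0.006, "ty": 0, "tz": 0, "twist": 0},
    {"tx": -0.006, "ty": 0, "tz": 0, "twist": 0},
    {"tx": -0.006, "ty": 0, "tz": 0, "twist": 0},
  ],
)

```text
t: 20.87
eef_pos: [0.5722, -0.0095, 0.0826]
ee_rot: [-3.142, 0.0, -1.553]
force: [-0.3, -0.3, -2.3]
width: 0.0115
gripper_force: 40.0
```

Request:
arm_command(
  commands=[
    {"tx": -0.002, "ty": 0, "tz": 0, "twist": 0},
    {"tx": -0.004, "ty": 0, "tz": 0, "twist": 0},
    {"tx": -0.006, "ty": 0, "tz": 0, "twist": 0},
    {"tx": -0.006, "ty": 0, "tz": 0, "twist": 0},
    {"tx": -0.006, "ty": 0, "tz": 0, "twist": 0},
    {"tx": -0.006, "ty": 0, "tz": 0, "twist": 0},
    {"tx": -0.006, "ty": 0, "tz": 0, "twist": 0},
    {"tx": -0.006, "ty": 0, "tz": 0, "twist": 0},
  ],
)

```text
t: 21.53
eef_pos: [0.5722, -0.008, 0.0826]
ee_rot: [-3.142, 0.0, -1.553]
force: [0.5, -0.3, -2.3]
width: 0.0117
gripper_force: 40.0
```

Request:
arm_command(
  commands=[
    {"tx": -0.002, "ty": 0, "tz": 0, "twist": 0},
    {"tx": -0.004, "ty": 0, "tz": 0, "twist": 0},
    {"tx": -0.006, "ty": 0, "tz": 0, "twist": 0},
    {"tx": -0.006, "ty": 0, "tz": 0, "twist": 0},
    {"tx": -0.006, "ty": 0, "tz": 0, "twist": 0},
    {"tx": -0.006, "ty": 0, "tz": 0, "twist": 0},
    {"tx": -0.006, "ty": 0, "tz": 0, "twist": 0},
    {"tx": -0.006, "ty": 0, "tz": 0, "twist": 0},
  ],
)

```text
t: 22.2
eef_pos: [0.5722, -0.0066, 0.0826]
ee_rot: [-3.142, -0.0, -1.553]
force: [-0.1, 0.4, -2.3]
width: 0.0118
gripper_force: 40.0
```

Request:
arm_command(
  commands=[
    {"tx": -0.002, "ty": 0, "tz": 0, "twist": 0},
    {"tx": -0.004, "ty": 0, "tz": 0, "twist": 0},
    {"tx": -0.006, "ty": 0, "tz": 0, "twist": 0},
    {"tx": -0.006, "ty": 0, "tz": 0, "twist": 0},
    {"tx": -0.006, "ty": 0, "tz": 0, "twist": 0},
    {"tx": -0.006, "ty": 0, "tz": 0, "twist": 0},
    {"tx": -0.006, "ty": 0, "tz": 0, "twist": 0},
    {"tx": -0.006, "ty": 0, "tz": 0, "twist": 0},
  ],
)

```text
t: 22.87
eef_pos: [0.5721, -0.0053, 0.0826]
ee_rot: [3.141, -0.0, -1.553]
force: [1.2, -4.1, -1.2]
width: 0.0117
gripper_force: 40.0
```

Request:
arm_command(
  commands=[
    {"tx": -0.002, "ty": 0, "tz": 0, "twist": 0},
    {"tx": -0.004, "ty": 0, "tz": 0, "twist": 0},
    {"tx": -0.004, "ty": 0, "tz": 0, "twist": 0},
    {"tx": -0.004, "ty": 0, "tz": 0, "twist": 0},
    {"tx": -0.004, "ty": 0, "tz": 0, "twist": 0},
    {"tx": -0.004, "ty": 0, "tz": 0, "twist": 0},
    {"tx": -0.004, "ty": 0, "tz": 0, "twist": 0},
    {"tx": -0.004, "ty": 0, "tz": 0, "twist": 0},
  ],
)

```text
t: 23.53
eef_pos: [0.5721, -0.0043, 0.0826]
ee_rot: [3.141, -0.0, -1.553]
force: [1.1, -5.9, -1.3]
width: 0.0117
gripper_force: 40.0
```

```bash
python3 - <<'E'
from h import *
for i in range(3):
    im=grab_frame("scene");S=get_state();print({k:np.round(S[k],4).tolist() for k in("eef_pos","force","moment")})
E
```

```text
{'eef_pos': [0.5721, -0.0043, 0.0826], 'force': [0.3703, -4.5484, -0.127], 'moment': [-2.1041, -0.3052, 0.047]}
{'eef_pos': [0.5721, -0.0043, 0.0826], 'force': [0.4907, -5.2265, -1.057], 'moment': [-2.0634, -0.2226, -0.0322]}
{'eef_pos': [0.5721, -0.0043, 0.0826], 'force': [1.3516, -5.1479, -1.3309], 'moment': [-2.0275, -0.2686, 0.0304]}
```

Request:
arm_command(
  commands=[
    {"tx": -0.002, "ty": 0, "tz": 0, "twist": 0},
    {"tx": -0.004, "ty": 0, "tz": 0, "twist": 0},
    {"tx": -0.006, "ty": 0, "tz": 0, "twist": 0},
    {"tx": -0.006, "ty": 0, "tz": 0, "twist": 0},
    {"tx": -0.006, "ty": 0, "tz": 0, "twist": 0},
    {"tx": -0.006, "ty": 0, "tz": 0, "twist": 0},
    {"tx": -0.006, "ty": 0, "tz": 0, "twist": 0},
    {"tx": -0.006, "ty": 0, "tz": 0, "twist": 0},
  ],
)

```text
t: 24.35
eef_pos: [0.5721, -0.0031, 0.0827]
ee_rot: [3.141, -0.001, -1.553]
force: [1.4, -6.5, -1.0]
width: 0.0119
gripper_force: 40.0
```

```bash
python3 - <<'E'
from h import *
for i in range(3):
    im=grab_frame("scene");S=get_state();print({k:np.round(S[k],4).tolist() for k in("eef_pos","force","moment")})
E
```

```text
{'eef_pos': [0.5721, -0.0031, 0.0827], 'force': [1.1063, -6.235, -1.2853], 'moment': [-2.5349, -0.4179, -0.0136]}
{'eef_pos': [0.5721, -0.0031, 0.0826], 'force': [1.4152, -6.3499, -0.6284], 'moment': [-2.5731, -0.3576, -0.0076]}
{'eef_pos': [0.5721, -0.0031, 0.0827], 'force': [0.5099, -5.6073, -0.8837], 'moment': [-2.5141, -0.3936, -0.0275]}
```

Give is now about 2.8 mm (contact near y=-6.0 mm, slope 1 N/mm). Pressing down.

Request:
arm_command(
  commands=[
    {"tx": 0, "ty": 0, "tz": 0.004, "twist": 0},
    {"tx": 0, "ty": 0, "tz": 0.008, "twist": 0},
    {"tx": 0, "ty": 0, "tz": 0.012, "twist": 0},
    {"tx": 0, "ty": 0, "tz": 0.016, "twist": 0},
    {"tx": 0, "ty": 0, "tz": 0.016, "twist": 0},
    {"tx": 0, "ty": 0, "tz": 0.016, "twist": 0},
    {"tx": 0, "ty": 0, "tz": 0.016, "twist": 0},
    {"tx": 0, "ty": 0, "tz": 0.016, "twist": 0},
  ],
)

```text
t: 25.17
eef_pos: [0.5722, -0.0031, 0.0797]
ee_rot: [-3.141, -0.001, -1.553]
force: [-1.1, -5.2, 9.0]
width: 0.0118
gripper_force: 40.0
```

```bash
python3 - <<'E'
from h import *
for i in range(3):
    im=grab_frame("scene");S=get_state();print({k:np.round(S[k],4).tolist() for k in("eef_pos","force","moment")})
E
```

```text
{'eef_pos': [0.5722, -0.0031, 0.0797], 'force': [-2.2535, -5.8854, 8.699], 'moment': [-2.2907, 0.9712, 0.0005]}
{'eef_pos': [0.5722, -0.0031, 0.0798], 'force': [-2.6267, -6.1082, 7.7686], 'moment': [-2.358, 0.9857, 0.0326]}
{'eef_pos': [0.5723, -0.0031, 0.0797], 'force': [-1.919, -5.9005, 8.2387], 'moment': [-2.3818, 0.94, 0.0249]}
```

Request:
arm_command(
  commands=[
    {"tx": 0, "ty": 0, "tz": 0.003, "twist": 0},
    {"tx": 0, "ty": 0, "tz": 0.006, "twist": 0},
    {"tx": 0, "ty": 0, "tz": 0.006, "twist": 0},
    {"tx": 0, "ty": 0, "tz": 0.006, "twist": 0},
    {"tx": 0, "ty": 0, "tz": 0.006, "twist": 0.01},
    {"tx": 0, "ty": 0, "tz": 0.006, "twist": 0.025},
    {"tx": 0, "ty": 0, "tz": 0.006, "twist": 0.04},
    {"tx": 0, "ty": 0, "tz": 0.006, "twist": 0.05},
  ],
)

```text
t: 25.98
eef_pos: [0.5726, -0.003, 0.0785]
ee_rot: [-3.14, -0.001, -1.712]
force: [-1.7, -6.7, 9.6]
width: 0.012
gripper_force: 40.0
```

```bash
python3 - <<'E'
from h import *
for i in range(2):
    im=grab_frame("scene");S=get_state();print({k:np.round(S[k],4).tolist() for k in("eef_pos","ee_rot","force","moment","width")})
E
```

```text
{'eef_pos': [0.5726, -0.003, 0.0785], 'ee_rot': [-3.1403, -0.0006, -1.7134], 'force': [-1.5159, -6.0625, 9.3076], 'moment': [-2.2598, 0.9128, 0.0931], 'width': 0.0118}
{'eef_pos': [0.5726, -0.003, 0.0786], 'ee_rot': [-3.1403, -0.0005, -1.7106], 'force': [-1.8293, -5.9689, 9.1713], 'moment': [-2.263, 0.9161, -0.0069], 'width': 0.012}
```

Request:
arm_command(
  commands=[
    {"tx": 0, "ty": 0, "tz": 0, "twist": 0.02},
    {"tx": 0, "ty": 0, "tz": 0, "twist": 0.04},
    {"tx": 0, "ty": 0, "tz": 0, "twist": 0.06},
    {"tx": 0, "ty": 0, "tz": 0, "twist": 0.085},
    {"tx": 0, "ty": 0, "tz": 0, "twist": 0.11},
    {"tx": 0, "ty": 0, "tz": 0, "twist": 0.13},
    {"tx": 0, "ty": 0, "tz": 0, "twist": 0.15},
    {"tx": 0, "ty": 0, "tz": 0, "twist": 0.15},
  ],
)

```text
t: 26.75
eef_pos: [0.5724, -0.0032, 0.0784]
ee_rot: [-3.14, -0.0, -2.185]
force: [-1.9, -6.6, 9.0]
width: 0.0116
gripper_force: 40.0
```

```bash
python3 - <<'E'
from h import *
for i in range(2):
    im=grab_frame("scene");S=get_state();print({k:np.round(S[k],4).tolist() for k in("eef_pos","ee_rot","force","moment","width")})
E
```

```text
{'eef_pos': [0.5724, -0.0031, 0.0785], 'ee_rot': [-3.1404, -0.0002, -2.1817], 'force': [-1.0517, -6.4588, 10.0475], 'moment': [-2.5, 0.9762, -0.0261], 'width': 0.0118}
{'eef_pos': [0.5724, -0.0032, 0.0784], 'ee_rot': [-3.1404, -0.0003, -2.181], 'force': [-1.5571, -6.1576, 9.0564], 'moment': [-2.4916, 0.9416, -0.062], 'width': 0.0121}
```

Request:
arm_command(
  commands=[
    {"tx": 0, "ty": 0, "tz": 0, "twist": 0.02},
    {"tx": 0, "ty": 0, "tz": 0, "twist": 0.045},
    {"tx": 0, "ty": 0, "tz": 0, "twist": 0.07},
    {"tx": 0, "ty": 0, "tz": 0, "twist": 0.095},
    {"tx": 0, "ty": 0, "tz": 0, "twist": 0.12},
    {"tx": 0, "ty": 0, "tz": 0, "twist": 0.145},
    {"tx": 0, "ty": 0, "tz": 0, "twist": 0.165},
    {"tx": 0, "ty": 0, "tz": 0, "twist": 0.18},
  ],
)

```text
t: 27.52
eef_pos: [0.5731, -0.0034, 0.0787]
ee_rot: [-3.14, 0.001, -2.749]
force: [-0.1, -8.7, 9.4]
width: 0.0117
gripper_force: 40.0
```

Request:
arm_command(
  commands=[
    {"tx": 0, "ty": 0, "tz": 0, "twist": 0.02},
    {"tx": 0, "ty": 0, "tz": 0, "twist": 0.04},
    {"tx": 0, "ty": 0, "tz": 0, "twist": 0.06},
    {"tx": 0, "ty": 0, "tz": 0, "twist": 0.08},
    {"tx": 0, "ty": 0, "tz": 0, "twist": 0.1},
    {"tx": 0, "ty": 0, "tz": 0, "twist": 0.11},
    {"tx": 0, "ty": 0, "tz": 0, "twist": 0.12},
    {"tx": 0, "ty": 0, "tz": 0, "twist": 0.12},
  ],
)

```text
t: 28.18
eef_pos: [0.5734, -0.0036, 0.0788]
ee_rot: [-3.14, 0.003, -3.125]
force: [-0.1, -10.3, 8.1]
width: 0.0116
gripper_force: 40.1
```

```bash
python3 - <<'E'
from h import *
for i in range(2):
    im=grab_frame("scene");S=get_state();print({k:np.round(S[k],4).tolist() for k in("eef_pos","ee_rot","force","moment","width")})
C=lambda im,u:cv2.resize(im[u[1]-40:u[1]+40,u[0]-40:u[0]+40],(500,500),interpolation=cv2.INTER_CUBIC)
save("c6.png",C(im,proj("scene",(.573,-.0,.06)).astype(int)))
E
```

```text
{'eef_pos': [0.5734, -0.0036, 0.0788], 'ee_rot': [-3.14, 0.0024, -3.1231], 'force': [0.7717, -10.1111, 8.802], 'moment': [-4.1431, -0.356, 0.0788], 'width': 0.0118}
{'eef_pos': [0.5734, -0.0036, 0.0788], 'ee_rot': [-3.14, 0.0025, -3.1227], 'force': [0.81, -9.5733, 8.1773], 'moment': [-4.146, -0.3881, 0.08], 'width': 0.0115}
```

View pics/c6.png

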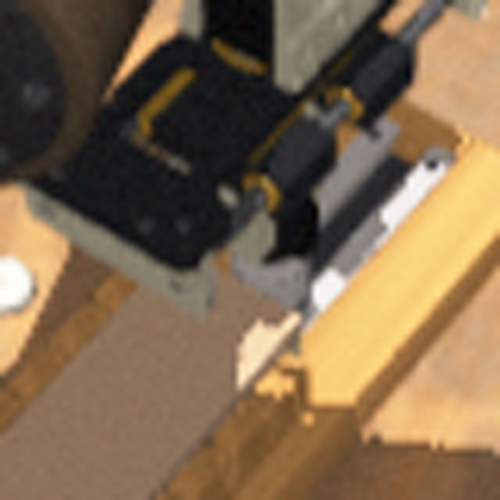

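The wing is now across the slot, post against the loaf (crop (280,260)). Fy grew to about 10 N during the turn, so I'll check how far the loaf actually moved.

```bash
python3 - <<'E'
from h import *
t=grab_frame("top");s=grab_frame("scene");save("t7.png",t);save("s7.png",s)
t0=cv2.imread("pics/top0.png")[:,:,::-1];s0=cv2.imread("pics/scene0.png")[:,:,::-1]
# fit of loaf +y end edge: sample along y at z=.058 at several x
for cam,a,b in(("top",t0,t),("scene",s0,s)):
  for x in(.549,.556,.59,.597):
    ys=np.arange(.135,.167,.0005);uv=np.array([proj(cam,(x,y,.058)) for y in ys],np.float32)
    L=[]
    for im in(a,b):
        v=cv2.remap(cv2.cvtColor(np.ascontiguousarray(im),cv2.COLOR_RGB2GRAY).astype(np.float32),uv[:,:1],uv[:,1:],cv2.INTER_LINEAR)[:,0]
        th=(v[:8].mean()+v.min())/2;i=np.argmax(v<th);L+= [round(float(ys[i]),4),v[::6].astype(int).tolist()]
    print(cam,x,*L,sep="\n  ")
E
```

```text
top
  0.549
  0.138
  [193, 192, 192, 192, 192, 198, 202, 202, 203, 203, 204]
  0.1375
  [41, 37, 39, 41, 42, 44, 46, 48, 47, 48, 50]
top
  0.556
  0.164
  [191, 192, 191, 191, 192, 196, 203, 205, 204, 195, 136]
  0.135
  [46, 47, 48, 50, 51, 52, 53, 54, 55, 56, 56]
top
  0.59
  0.1545
  [188, 188, 188, 188, 188, 191, 193, 162, 159, 159, 159]
  0.135
  [70, 70, 71, 72, 71, 73, 73, 75, 76, 77, 78]
top
  0.597
  0.154
  [187, 186, 186, 186, 186, 186, 171, 150, 144, 144, 144]
  0.135
  [74, 75, 76, 77, 79, 80, 81, 81, 83, 85, 87]
scene
  0.549
  0.154
  [214, 214, 214, 214, 214, 210, 165, 103, 123, 130, 86]
  0.166
  [119, 118, 120, 120, 120, 117, 117, 112, 103, 127, 110]
scene
  0.556
  0.1545
  [213, 213, 215, 214, 213, 211, 163, 110, 56, 47, 42]
  0.159
  [120, 118, 119, 117, 119, 118, 121, 114, 85, 57, 61]
scene
  0.59
  0.143
  [215, 214, 195, 71, 23, 27, 26, 35, 119, 177, 158]
  0.143
  [119, 120, 108, 38, 14, 17, 13, 21, 63, 94, 81]
scene
  0.597
  0.154
  [184, 180, 182, 173, 175, 173, 144, 91, 90, 96, 90]
  0.157
  [114, 113, 111, 102, 101, 104, 101, 103, 88, 88, 84]
```

```bash
cat > sh.py <<'E'
from h import *
def prof(im,x,ys):
    uv=np.array([proj("scene",(x,y,.058)) for y in ys],np.float32)
    return cv2.remap(cv2.cvtColor(np.ascontiguousarray(im),cv2.COLOR_RGB2GRAY).astype(np.float32),uv[:,:1],uv[:,1:],cv2.INTER_CUBIC)[:,0]
def shift(a,b):
    ys=np.arange(.135,.162,.0002);out=[]
    for x in np.arange(.546,.566,.002):
        p=prof(a,x,ys);p=p/p[:30].mean();best=[]
        for d in np.arange(-.002,.009,.0002):
            q=prof(b,x,ys+d);q=q/q[:30].mean();best.append((np.corrcoef(p,q)[0,1],d))
        out.append((round(x,3),round(max(best)[1]*1e3,1),round(max(best)[0],3)))
    return out
if __name__=="__main__":
    s0=cv2.imread("pics/scene0.png")[:,:,::-1]
    print(shift(s0,grab_frame("scene")))
    S=get_state();print({k:np.round(S[k],4).tolist() for k in("eef_pos","ee_rot","force","moment","width")})
E
python3 sh.py
```

```text
Traceback (most recent call last):
  File "sh.py", line 15, in <module>
    print(shift(s0,grab_frame("scene")))
          ~~~~~^^^^^^^^^^^^^^^^^^^^^^^^
  File "sh.py", line 10, in shift
    q=prof(b,x,ys+d);q=q/q[:30].mean();best.append((np.corrcoef(p,q)[0,1],d))
  File "sh.py", line 3, in prof
    uv=np.array([proj("scene",(x,y,.058)) for y in ys],np.float32)
                 ~~~~^^^^^^^^^^^^^^^^^^^^
  File "h.py", line 9, in proj
    c=calibration(cam);K=np.array(c["camera_matrix"]);T=np.linalg.inv(np.array(c["extrinsics"]))
ValueError: time passes only in moves, steps and waits
```

Calibration is called too often; cache it.

```bash
sed -i '2a import functools\ncalibration=functools.lru_cache(calibration)' h.py; python3 sh.py
```

```text
[(np.float64(0.546), np.float64(0.6), np.float64(0.535)), (np.float64(0.548), np.float64(1.2), np.float64(0.627)), (np.float64(0.55), np.float64(8.8), np.float64(0.554)), (np.float64(0.552), np.float64(0.0), np.float64(0.626)), (np.float64(0.554), np.float64(3.4), np.float64(0.884)), (np.float64(0.556), np.float64(3.6), np.float64(0.978)), (np.float64(0.558), np.float64(3.4), np.float64(0.981)), (np.float64(0.56), np.float64(2.6), np.float64(0.994)), (np.float64(0.562), np.float64(2.2), np.float64(0.995)), (np.float64(0.564), np.float64(2.0), np.float64(0.99))]
{'eef_pos': [0.5734, -0.0037, 0.0788], 'ee_rot': [-3.14, 0.0025, -3.1227], 'force': [1.5572, -9.6066, 8.7634], 'moment': [-4.1131, -0.4059, 0.0512], 'width': 0.0118}
```

Loaf shift is about 3.5 mm, so I'll back off 1 mm to sit mid-range.

Request:
arm_command(
  commands=[
    {"tx": 0, "ty": -0.002, "tz": 0, "twist": 0},
    {"tx": 0, "ty": -0.004, "tz": 0, "twist": 0},
    {"tx": 0, "ty": -0.004, "tz": 0, "twist": 0},
    {"tx": 0, "ty": -0.004, "tz": 0, "twist": 0},
    {"tx": 0, "ty": -0.004, "tz": 0, "twist": 0},
    {"tx": 0, "ty": -0.004, "tz": 0, "twist": 0},
    {"tx": 0, "ty": -0.004, "tz": 0, "twist": 0},
    {"tx": 0, "ty": -0.004, "tz": 0, "twist": 0},
  ],
)

```text
t: 29.15
eef_pos: [0.5735, -0.0039, 0.0788]
ee_rot: [-3.141, 0.003, -3.123]
force: [-0.1, -5.9, 9.1]
width: 0.012
gripper_force: 40.0
```

```bash
python3 sh.py|sed 's/np.float64//g'
```

```text
[((0.546), (-0.2), (0.499)), ((0.548), (-0.4), (0.748)), ((0.55), (-0.4), (0.607)), ((0.552), (-0.2), (0.552)), ((0.554), (8.8), (0.753)), ((0.556), (4.2), (0.982)), ((0.558), (3.4), (0.983)), ((0.56), (2.6), (0.995)), ((0.562), (2.2), (0.994)), ((0.564), (2.0), (0.989))]
{'eef_pos': [0.5735, -0.0039, 0.0788], 'ee_rot': [-3.141, 0.0028, -3.1228], 'force': [0.2593, -6.0641, 8.5729], 'moment': [-2.5945, -0.0528, 0.0586], 'width': 0.0114}
```

Request:
arm_command(
  commands=[
    {"tx": 0, "ty": 0, "tz": -0.002, "twist": 0},
    {"tx": 0, "ty": 0, "tz": -0.004, "twist": 0},
    {"tx": 0, "ty": 0, "tz": -0.006, "twist": 0},
    {"tx": 0, "ty": 0, "tz": -0.008, "twist": 0},
    {"tx": 0, "ty": 0, "tz": -0.01, "twist": 0},
    {"tx": 0, "ty": 0, "tz": -0.01, "twist": 0},
    {"tx": 0, "ty": 0, "tz": -0.01, "twist": 0},
    {"tx": 0, "ty": 0, "tz": -0.01, "twist": 0},
  ],
)

```text
t: 29.87
eef_pos: [0.5733, -0.0039, 0.0795]
ee_rot: [-3.141, 0.002, -3.123]
force: [4.9, -7.0, -6.0]
width: 0.0118
gripper_force: 40.0
```

```bash
python3 sh.py|sed 's/np.float64//g'
```

```text
[((0.546), (-0.6), (0.549)), ((0.548), (0.4), (0.535)), ((0.55), (8.8), (0.537)), ((0.552), (-0.2), (0.643)), ((0.554), (8.8), (0.779)), ((0.556), (4.0), (0.989)), ((0.558), (3.4), (0.984)), ((0.56), (2.6), (0.997)), ((0.562), (2.0), (0.993)), ((0.564), (1.8), (0.988))]
{'eef_pos': [0.5732, -0.0039, 0.0795], 'ee_rot': [-3.1412, 0.0017, -3.1234], 'force': [5.3937, -7.4602, -6.6024], 'moment': [-2.909, -2.2644, 0.0815], 'width': 0.0117}
```

Request:
arm_command(
  commands=[
    {"tx": -0.002, "ty": 0, "tz": 0.001, "twist": 0},
    {"tx": -0.004, "ty": 0, "tz": 0.002, "twist": 0},
    {"tx": -0.004, "ty": 0, "tz": 0.002, "twist": 0},
    {"tx": -0.004, "ty": 0, "tz": 0.002, "twist": 0},
    {"tx": -0.004, "ty": 0, "tz": 0.002, "twist": 0},
    {"tx": -0.004, "ty": 0, "tz": 0.002, "twist": 0},
    {"tx": -0.004, "ty": 0, "tz": 0.002, "twist": 0},
    {"tx": -0.004, "ty": 0, "tz": 0.002, "twist": 0},
  ],
  grip_force=15,
)

```text
t: 30.58
eef_pos: [0.5734, -0.0038, 0.0794]
ee_rot: [-3.141, 0.001, -3.123]
force: [0.9, -5.8, 0.8]
width: 0.012
gripper_force: 15.0
```

Request:
arm_command(
  commands=[
    {"tx": 0, "ty": 0, "tz": 0, "twist": 0},
    {"tx": 0, "ty": 0, "tz": 0, "twist": 0},
    {"tx": 0, "ty": 0, "tz": 0, "twist": 0},
    {"tx": 0, "ty": 0, "tz": 0, "twist": 0},
    {"tx": 0, "ty": 0, "tz": 0, "twist": 0},
    {"tx": 0, "ty": 0, "tz": 0, "twist": 0},
    {"tx": 0, "ty": 0, "tz": 0, "twist": 0},
    {"tx": 0, "ty": 0, "tz": 0, "twist": 0},
  ],
  claw=0.4,
)

```text
t: 31.25
eef_pos: [0.5731, -0.0035, 0.079]
ee_rot: [3.142, -0.0, -3.124]
force: [-1.6, -1.2, -0.0]
width: 0.0348
gripper_force: 0.0
```

Request:
arm_command(
  commands=[
    {"tx": 0, "ty": 0, "tz": -0.04, "twist": 0},
    {"tx": 0, "ty": 0, "tz": -0.1, "twist": 0},
    {"tx": 0, "ty": 0, "tz": -0.2, "twist": 0},
    {"tx": 0, "ty": 0, "tz": -0.3, "twist": 0},
    {"tx": 0, "ty": 0, "tz": -0.4, "twist": 0},
    {"tx": 0, "ty": 0, "tz": -0.4, "twist": 0},
    {"tx": 0, "ty": 0, "tz": -0.4, "twist": 0},
    {"tx": 0, "ty": 0, "tz": -0.4, "twist": 0},
  ],
)

```text
t: 31.92
eef_pos: [0.5728, -0.0035, 0.1793]
ee_rot: [3.141, 0.0, -3.124]
force: [0.7, -0.3, -0.3]
width: 0.035
gripper_force: 0.0
```

Request:
arm_command(
  commands=[
    {"tx": 0, "ty": -0.1, "tz": -0.1, "twist": 0},
    {"tx": 0, "ty": -0.2, "tz": -0.2, "twist": 0},
    {"tx": 0.1, "ty": -0.35, "tz": -0.2, "twist": 0},
    {"tx": 0.2, "ty": -0.5, "tz": -0.2, "twist": 0},
    {"tx": 0.3, "ty": -0.65, "tz": -0.2, "twist": 0},
    {"tx": 0.3, "ty": -0.8, "tz": -0.2, "twist": 0},
    {"tx": 0.3, "ty": -0.9, "tz": -0.2, "twist": 0},
    {"tx": 0.3, "ty": -0.9, "tz": -0.2, "twist": 0},
  ],
)

```text
t: 32.58
eef_pos: [0.5007, -0.2338, 0.228]
ee_rot: [-3.141, -0.002, -3.127]
force: [1.1, 0.5, 0.7]
width: 0.0349
gripper_force: 0.0
```

```bash
python3 sh.py|sed 's/np.float64//g'; python3 - <<'E'
from h import *
s=grab_frame("scene");t=grab_frame("top")
a=cv2.resize(s[235:375,220:360],(400,400),interpolation=cv2.INTER_CUBIC)
b=cv2.resize(t[180:320,205:345],(400,400),interpolation=cv2.INTER_CUBIC)
save("c8.png",np.hstack([a,b]))
for c in("scene","top"):print(c,[(np.round(r["uv"],1).tolist(),round(r["score"],2)) for r in spot_point("stop_grip",c)])
print(proj("scene",(.5733,-.0039,.088)),proj("top",(.5733,-.0039,.088)))
E
```

```text
[((0.546), (1.8), (0.997)), ((0.548), (2.0), (0.989)), ((0.55), (1.8), (0.993)), ((0.552), (2.0), (0.995)), ((0.554), (2.8), (0.994)), ((0.556), (2.2), (0.999)), ((0.558), (2.4), (0.996)), ((0.56), (2.0), (0.999)), ((0.562), (2.2), (0.995)), ((0.564), (1.8), (0.992))]
{'eef_pos': [0.5009, -0.2321, 0.2278], 'ee_rot': [3.1413, -0.0025, -3.1276], 'force': [-0.0585, 0.0373, -1.228], 'moment': [0.0132, -0.0782, 0.0077], 'width': 0.0351}
scene [([437.4, 188.9], 0.79), ([304.9, 270.9], 0.72), ([401.9, 244.7], 0.72), ([456.0, 200.8], 0.54), ([286.5, 304.8], 0.31)]
top [([478.6, 317.7], 0.75), ([380.1, 307.2], 0.49), ([486.4, 289.3], 0.46)]
[304.67962775 269.11154303] [296.09642628 244.51840143]
```

View pics/c8.png

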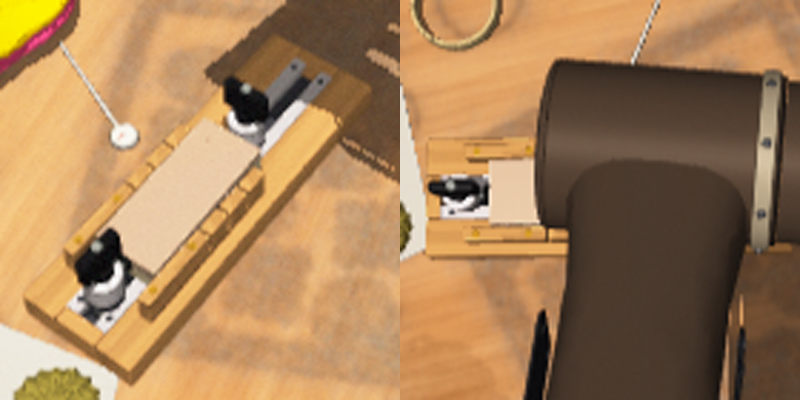

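The stop stands locked, wing across (left panel (245,105)), post against the loaf. With clean lighting the scene camera gives only about 2.1 mm of shift, so I'll cross-check it in the top view.

```bash
python3 - <<'E'
from h import *
import sh
t0=cv2.imread("pics/top0.png")[:,:,::-1];s0=cv2.imread("pics/scene0.png")[:,:,::-1]
def P(cam,im,x,ys):
    uv=np.array([proj(cam,(x,y,.058)) for y in ys],np.float32)
    return cv2.remap(cv2.cvtColor(np.ascontiguousarray(im),cv2.COLOR_RGB2GRAY).astype(np.float32),uv[:,:1],uv[:,1:],cv2.INTER_LINEAR)[:,0]
def S(cam,a,b,xs,lo,hi):
    ys=np.arange(lo,hi,.0002);o=[]
    for x in xs:
        p=P(cam,a,x,ys);o.append(max((np.corrcoef(p,P(cam,b,x,ys+d))[0,1],round(d*1e3,1)) for d in np.arange(-.003,.008,.0001)))
    return [(float(round(c,3)),float(d)) for c,d in o]
t=grab_frame("top");s=grab_frame("scene")
print("top +y end",S("top",t0,t,np.arange(.55,.6,.004),.14,.164))
print("scene -y end, corner parts",S("scene",s0,s,np.arange(.546,.556,.002),-.006,.016),S("scene",s0,s,np.arange(.592,.6,.002),-.006,.016))
# fixed reference: fence end / board end should be 0
print("ref board end scene",[S("scene",s0,s,[x],.195,.225) for x in(.53,.54,.61,.62)])
print("ref top",S("top",t0,t,[.525,.53,.615,.62],.2,.228))
E
```

```text
top +y end [(0.999, 2.5), (0.982, 1.1), (0.942, 1.7), (0.995, 2.5), (0.998, 2.6), (0.983, 2.6), (0.983, 2.3), (0.976, 1.8), (0.994, 2.7), (0.986, 0.1), (0.988, 2.2), (0.993, 2.4), (0.985, 2.9)]
scene -y end, corner parts [(0.534, -3.0), (0.484, -3.0), (0.838, 1.0), (0.933, 0.5), (0.949, 1.8), (0.979, 2.2)] [(0.953, 3.0), (0.887, 1.6), (0.966, 2.5), (0.972, 2.5), (0.674, 3.6)]
ref board end scene [[(0.475, 0.5)], [(1.0, -0.0)], [(0.955, -0.1)], [(0.923, 0.9)]]
ref top [(1.0, -0.0), (1.0, -0.0), (0.999, -0.0), (0.998, -0.0)]
```

```bash
cat > g.py <<'E'
from h import *
def patch(cam,im,xs,ys):
    uv=np.array([[proj(cam,(x,y,.058)) for y in ys] for x in xs],np.float32)
    return cv2.remap(np.ascontiguousarray(im).astype(np.float32),uv[...,0],uv[...,1],cv2.INTER_CUBIC)
def est(cam,a,b,xs,lo,hi):
    ys=np.arange(lo,hi,.0004);ds=np.arange(-.001,.006,.0002)
    p=patch(cam,a,xs,ys).ravel();r=[]
    for d in ds:
        q=patch(cam,b,xs,ys+d).ravel();r.append(np.corrcoef(p,q)[0,1])
    i=int(np.clip(np.argmax(r),1,len(r)-2));c=np.polyfit(ds[i-1:i+2],r[i-1:i+2],2);return round(-c[1]/2/c[0]*1e3,2),round(max(r),4)
t0=cv2.imread("pics/top0.png")[:,:,::-1];s0=cv2.imread("pics/scene0.png")[:,:,::-1]
t=grab_frame("top");s=grab_frame("scene")
for cam,a,b in(("top",t0,t),("scene",s0,s)):
    for n,xs in(("lo",np.arange(.547,.562,.001)),("mid",np.arange(.564,.580,.001)),("hi",np.arange(.583,.599,.001))):
        print(cam,n,est(cam,a,b,xs,.142,.162))
    # self test: synthetic 2.5 mm shift not available; use narrower window
    print(cam,"lo narrow",est(cam,a,b,np.arange(.547,.562,.001),.147,.158))
E
python3 g.py
```

```text
top lo (np.float64(2.22), np.float64(0.9808))
top mid (np.float64(2.36), np.float64(0.9805))
top hi (np.float64(1.71), np.float64(0.9574))
top lo narrow (np.float64(2.52), np.float64(0.9925))
scene lo (np.float64(2.15), np.float64(0.9941))
scene mid (np.float64(0.82), np.float64(0.9743))
scene hi (np.float64(0.04), np.float64(0.988))
scene lo narrow (np.float64(2.16), np.float64(0.9914))
```

The shift is about 2.2 mm: valid, but at the low edge. I'll regrip, press, and nudge about 0.8 mm further.

```bash
python3 -c "
from h import *
go(.5732,-.0037,.15,-179.0)
print(get_state()['eef_pos'])"
```

```text
tx,ty,tz,twist [-0.3006, 0.8955, 0.3161] 0.0006
[ 0.50238127 -0.22899293  0.22902934]
```

Request:
arm_command(
  commands=[
    {"tx": -0.08, "ty": 0.1, "tz": 0, "twist": 0},
    {"tx": -0.15, "ty": 0.25, "tz": 0, "twist": 0},
    {"tx": -0.22, "ty": 0.4, "tz": 0, "twist": 0},
    {"tx": -0.28, "ty": 0.55, "tz": 0, "twist": 0},
    {"tx": -0.3, "ty": 0.7, "tz": 0.05, "twist": 0},
    {"tx": -0.3, "ty": 0.83, "tz": 0.12, "twist": 0},
    {"tx": -0.3, "ty": 0.9, "tz": 0.2, "twist": 0},
    {"tx": -0.3, "ty": 0.9, "tz": 0.28, "twist": 0},
  ],
)

```text
t: 33.7
eef_pos: [0.5735, 0.0006, 0.1587]
ee_rot: [3.141, 0.001, -3.119]
force: [0.8, -0.4, 0.1]
width: 0.0354
gripper_force: 0.0
```

Request:
arm_command(
  commands=[
    {"tx": 0, "ty": 0, "tz": 0, "twist": 0},
    {"tx": 0, "ty": 0, "tz": 0, "twist": 0},
    {"tx": 0, "ty": 0, "tz": 0, "twist": 0},
    {"tx": 0, "ty": 0, "tz": 0, "twist": 0},
    {"tx": 0, "ty": 0, "tz": 0, "twist": 0},
    {"tx": 0, "ty": 0, "tz": 0, "twist": 0},
    {"tx": 0, "ty": 0, "tz": 0, "twist": 0},
    {"tx": 0, "ty": 0, "tz": 0, "twist": 0},
  ],
)

```text
t: 34.37
eef_pos: [0.5732, -0.0038, 0.1594]
ee_rot: [3.141, 0.001, -3.124]
force: [0.0, 0.3, -0.6]
width: 0.0347
gripper_force: 0.0
```

Request:
arm_command(
  commands=[
    {"tx": 0, "ty": 0, "tz": 0.06, "twist": 0},
    {"tx": 0, "ty": 0, "tz": 0.13, "twist": 0},
    {"tx": 0, "ty": 0, "tz": 0.2, "twist": 0},
    {"tx": 0, "ty": 0, "tz": 0.26, "twist": 0},
    {"tx": 0, "ty": 0, "tz": 0.3, "twist": 0},
    {"tx": 0, "ty": 0, "tz": 0.318, "twist": 0},
    {"tx": 0, "ty": 0, "tz": 0.318, "twist": 0},
    {"tx": 0, "ty": 0, "tz": 0.318, "twist": 0},
  ],
)

```text
t: 35.03
eef_pos: [0.5735, -0.0035, 0.08]
ee_rot: [-3.141, 0.0, -3.124]
force: [0.3, 0.0, 0.6]
width: 0.0349
gripper_force: 0.0
```

Request:
arm_command(
  commands=[
    {"tx": 0, "ty": 0, "tz": 0, "twist": 0},
    {"tx": 0, "ty": 0, "tz": 0, "twist": 0},
    {"tx": 0, "ty": 0, "tz": 0, "twist": 0},
    {"tx": 0, "ty": 0, "tz": 0, "twist": 0},
    {"tx": 0, "ty": 0, "tz": 0, "twist": 0},
    {"tx": 0, "ty": 0, "tz": 0, "twist": 0},
    {"tx": 0, "ty": 0, "tz": 0, "twist": 0},
    {"tx": 0, "ty": 0, "tz": 0, "twist": 0},
  ],
  claw=0.05,
  grip_force=6,
)

```text
t: 35.7
eef_pos: [0.5734, -0.0039, 0.0801]
ee_rot: [-3.141, 0.001, -3.124]
force: [-0.6, -4.3, 5.9]
width: 0.0119
gripper_force: 6.0
```

Request:
arm_command(
  commands=[
    {"tx": 0, "ty": 0, "tz": 0, "twist": 0},
    {"tx": 0, "ty": 0, "tz": 0, "twist": 0},
    {"tx": 0, "ty": 0, "tz": 0, "twist": 0},
    {"tx": 0, "ty": 0, "tz": 0.003, "twist": 0},
    {"tx": 0, "ty": 0, "tz": 0.006, "twist": 0},
    {"tx": 0, "ty": 0, "tz": 0.009, "twist": 0},
    {"tx": 0, "ty": 0, "tz": 0.012, "twist": 0},
    {"tx": 0, "ty": 0, "tz": 0.012, "twist": 0},
  ],
  grip_force=40,
)

```text
t: 36.37
eef_pos: [0.5736, -0.004, 0.078]
ee_rot: [-3.141, 0.001, -3.123]
force: [-2.9, -4.0, 14.3]
width: 0.0117
gripper_force: 40.0
```

Request:
arm_command(
  commands=[
    {"tx": 0, "ty": 0.001, "tz": -0.004, "twist": 0},
    {"tx": 0, "ty": 0.002, "tz": -0.004, "twist": 0},
    {"tx": 0, "ty": 0.004, "tz": -0.004, "twist": 0},
    {"tx": 0, "ty": 0.006, "tz": -0.004, "twist": 0},
    {"tx": 0, "ty": 0.006, "tz": -0.004, "twist": 0},
    {"tx": 0, "ty": 0.006, "tz": -0.004, "twist": 0},
    {"tx": 0, "ty": 0.006, "tz": -0.004, "twist": 0},
    {"tx": 0, "ty": 0.006, "tz": -0.004, "twist": 0},
  ],
)

```text
t: 37.03
eef_pos: [0.5735, -0.0035, 0.0786]
ee_rot: [-3.14, 0.001, -3.123]
force: [-0.2, -9.1, 9.3]
width: 0.0119
gripper_force: 40.0
```

Request:
arm_command(
  commands=[
    {"tx": 0, "ty": 0.001, "tz": 0, "twist": 0},
    {"tx": 0, "ty": 0.002, "tz": 0, "twist": 0},
    {"tx": 0, "ty": 0.003, "tz": 0, "twist": 0},
    {"tx": 0, "ty": 0.003, "tz": 0, "twist": 0},
    {"tx": 0, "ty": 0.003, "tz": 0, "twist": 0},
    {"tx": 0, "ty": 0.003, "tz": 0, "twist": 0},
    {"tx": 0, "ty": 0.003, "tz": 0, "twist": 0},
    {"tx": 0, "ty": 0.003, "tz": 0, "twist": 0},
  ],
)

```text
t: 37.7
eef_pos: [0.5734, -0.0032, 0.0786]
ee_rot: [-3.139, 0.0, -3.123]
force: [0.5, -12.2, 9.7]
width: 0.0117
gripper_force: 40.1
```

```bash
python3 g.py | grep scene; python3 -c "
from h import *
S=get_state();print({k:np.round(S[k],4).tolist() for k in('eef_pos','ee_rot','force','width')})"
```

```text
scene lo (np.float64(2.74), np.float64(0.8476))
scene mid (np.float64(0.88), np.float64(0.9561))
scene hi (np.float64(-0.17), np.float64(0.9357))
scene lo narrow (np.float64(2.88), np.float64(0.8425))
{'eef_pos': [0.5734, -0.0032, 0.0786], 'ee_rot': [-3.1391, 0.0003, -3.1232], 'force': [-0.1201, -12.5185, 9.071], 'width': 0.0116}
```

Request:
arm_command(
  commands=[
    {"tx": 0, "ty": -0.002, "tz": 0, "twist": 0},
    {"tx": 0, "ty": -0.004, "tz": 0, "twist": 0},
    {"tx": 0, "ty": -0.004, "tz": 0, "twist": 0},
    {"tx": 0, "ty": -0.004, "tz": -0.002, "twist": 0},
    {"tx": 0, "ty": -0.004, "tz": -0.004, "twist": 0},
    {"tx": 0, "ty": -0.004, "tz": -0.006, "twist": 0},
    {"tx": 0, "ty": -0.004, "tz": -0.008, "twist": 0},
    {"tx": 0, "ty": -0.004, "tz": -0.008, "twist": 0},
  ],
)

```text
t: 38.47
eef_pos: [0.5734, -0.0035, 0.0801]
ee_rot: [-3.14, 0.0, -3.123]
force: [0.8, -8.8, 6.1]
width: 0.0114
gripper_force: 40.0
```

```bash
python3 g.py | grep "scene lo"; python3 -c "
from h import *
S=get_state();print({k:np.round(S[k],4).tolist() for k in('eef_pos','ee_rot','force','width')})"
```

```text
scene lo (np.float64(2.67), np.float64(0.8483))
scene lo narrow (np.float64(2.84), np.float64(0.8483))
{'eef_pos': [0.5734, -0.0035, 0.0801], 'ee_rot': [-3.14, 0.0003, -3.1235], 'force': [0.3676, -8.7921, 5.7648], 'width': 0.0116}
```

Request:
arm_command(
  commands=[
    {"tx": 0, "ty": -0.001, "tz": -0.002, "twist": 0},
    {"tx": 0, "ty": -0.002, "tz": -0.004, "twist": 0},
    {"tx": 0, "ty": -0.002, "tz": -0.005, "twist": 0},
    {"tx": 0, "ty": -0.002, "tz": -0.005, "twist": 0},
    {"tx": 0, "ty": -0.002, "tz": -0.005, "twist": 0},
    {"tx": 0, "ty": -0.002, "tz": -0.005, "twist": 0},
    {"tx": 0, "ty": -0.002, "tz": -0.005, "twist": 0},
    {"tx": 0, "ty": -0.002, "tz": -0.005, "twist": 0},
  ],
  grip_force=15,
)

```text
t: 39.23
eef_pos: [0.5731, -0.0035, 0.0802]
ee_rot: [-3.141, -0.0, -3.124]
force: [3.4, -6.2, -4.1]
width: 0.012
gripper_force: 15.0
```

Request:
arm_command(
  commands=[
    {"tx": 0, "ty": 0, "tz": 0, "twist": 0},
    {"tx": 0, "ty": 0, "tz": 0, "twist": 0},
    {"tx": 0, "ty": 0, "tz": 0, "twist": 0},
    {"tx": 0, "ty": 0, "tz": 0, "twist": 0},
    {"tx": 0, "ty": 0, "tz": 0, "twist": 0},
    {"tx": 0, "ty": 0, "tz": 0, "twist": 0},
    {"tx": 0, "ty": 0, "tz": 0, "twist": 0},
    {"tx": 0, "ty": 0, "tz": 0, "twist": 0},
  ],
  claw=0.4,
)

```text
t: 39.9
eef_pos: [0.5731, -0.0027, 0.0809]
ee_rot: [3.142, 0.0, -3.124]
force: [0.0, 0.0, -0.2]
width: 0.0351
gripper_force: 0.0
```

Request:
arm_command(
  commands=[
    {"tx": 0, "ty": 0, "tz": -0.04, "twist": 0},
    {"tx": 0, "ty": 0, "tz": -0.1, "twist": 0},
    {"tx": 0, "ty": 0, "tz": -0.2, "twist": 0},
    {"tx": 0, "ty": 0, "tz": -0.3, "twist": 0},
    {"tx": 0, "ty": 0, "tz": -0.4, "twist": 0},
    {"tx": 0, "ty": 0, "tz": -0.5, "twist": 0},
    {"tx": 0, "ty": 0, "tz": -0.5, "twist": 0},
    {"tx": 0, "ty": 0, "tz": -0.5, "twist": 0},
  ],
)

```text
t: 40.57
eef_pos: [0.574, -0.0026, 0.2083]
ee_rot: [3.14, 0.004, -3.124]
force: [-0.0, -0.7, -0.4]
width: 0.0351
gripper_force: 0.0
```

Request:
arm_command(
  commands=[
    {"tx": 0.1, "ty": -0.1, "tz": 0, "twist": 0},
    {"tx": 0.15, "ty": -0.2, "tz": 0, "twist": 0},
    {"tx": 0.2, "ty": -0.35, "tz": 0, "twist": 0},
    {"tx": 0.3, "ty": -0.5, "tz": 0, "twist": 0},
    {"tx": 0.3, "ty": -0.65, "tz": 0, "twist": 0},
    {"tx": 0.3, "ty": -0.8, "tz": 0, "twist": 0},
    {"tx": 0.3, "ty": -0.9, "tz": 0, "twist": 0},
    {"tx": 0.3, "ty": -0.9, "tz": 0, "twist": 0},
  ],
)

```text
t: 41.23
eef_pos: [0.5011, -0.2327, 0.2049]
ee_rot: [-3.141, -0.002, -3.127]
force: [0.8, 0.3, -0.1]
width: 0.0348
gripper_force: 0.0
```

```bash
python3 g.py; python3 g.py|grep lo; python3 - <<'E'
from h import *
s=grab_frame("scene")
save("c9.png",cv2.resize(s[235:345,250:360],(500,500),interpolation=cv2.INTER_CUBIC))
E
```

```text
top lo (np.float64(2.15), np.float64(0.9827))
top mid (np.float64(2.24), np.float64(0.9744))
top hi (np.float64(1.73), np.float64(0.9552))
top lo narrow (np.float64(2.46), np.float64(0.9945))
scene lo (np.float64(2.24), np.float64(0.9938))
scene mid (np.float64(0.84), np.float64(0.9726))
scene hi (np.float64(0.04), np.float64(0.9853))
scene lo narrow (np.float64(2.26), np.float64(0.9915))
top lo (np.float64(2.16), np.float64(0.9827))
top mid (np.float64(2.24), np.float64(0.9744))
top hi (np.float64(1.71), np.float64(0.9548))
top lo narrow (np.float64(2.46), np.float64(0.9944))
scene lo (np.float64(2.23), np.float64(0.9941))
scene mid (np.float64(0.84), np.float64(0.9725))
scene hi (np.float64(0.05), np.float64(0.9842))
scene lo narrow (np.float64(2.24), np.float64(0.9913))
```

View pics/c9.png

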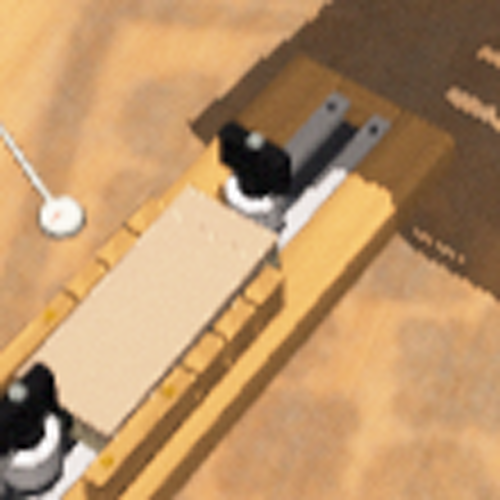

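The stop is locked with its wing across the slot (crop (255,165)), its post against the loaf. Both cameras read a steady shift of about 2.2–2.5 mm, and nothing around it has been disturbed. Handing in.

```bash
python3 -c "
from station import *
print(job_done())"
```

```text
the job is handed in; nothing more can be done
None
```

I clamped the loaf with the loose stop, locked it wing-across and let it go, and handed the job in at about 42 s. The loaf pushed the buffer in by roughly 2.2–2.5 mm (camera estimate), inside the 2–4 mm range but near its low end; a second nudge to push it further changed that little.

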